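Make up a keyed fixings kit

TASK

Make up the fixings kit on the keyed plywood base: seat the tray of nuts and washers on the base and the empty compartment tray on top of it, each turned so that its wide and narrow notches drop over the wide and narrow tongues below and it sits flat, flush and fully home. Sort the loose hexagonal spacers on the bench by length into that upper tray, lying flat: long ones in the long compartment, medium ones in the medium one, short ones in the short one. Close the stack with the lid, its notches over the tongues in the same way, and leave the other things on the bench where they are.

Things in the scene. Friction and masses are not known exactly. Their poses are not given: they have to be found in the camera images.
- base: Plywood base board of the kit stack, fixed to the bench: 150 x 110 mm, 18 mm thick. Origin: centre of its underside, x lengthwise towards the wide tongue, z up. Two hardwood tongues stand 9 mm above its top face at the ends (9 mm thick, flush with the end faces): 40 mm wide at +x, 18 mm wide at -x. A tray seated on it has its origin 18 mm above this origin.
- filled_tray: Plywood tray 150 x 110 mm, rim 42 mm high, inner floor 12 mm up. Origin: centre of underside; x lengthwise to its wide-tongued end, z up. On the rim at each end a tongue 9 mm high, 9 mm thick, flush with the end face, centred: 40 mm wide at +x, 18 mm at -x. This one holds nuts and washers, up to 8 mm over the floor, that stay put. 0.5 kg. Seated, its origin is 18 mm above the base's origin.
- empty_tray: Plywood tray 150 x 110 mm, rim 42 mm high, inner floor 12 mm up. Origin: centre of underside; x lengthwise to its wide-tongued end, z up. On the rim at each end a tongue 9 mm high, 9 mm thick, flush with the end face, centred: 40 mm wide at +x, 18 mm at -x. This one starts empty. 0.24 kg. Seated, its origin is 42 mm above the filled tray's.
- lid: Plywood lid, board 150 x 110 x 12 mm, with a wide notch at its +x end and a narrow one at -x. Handle: a batten standing on top, 80 mm long (x), 14 mm thick (y), 28 mm high, top at z = 40 mm. Origin: centre of underside. 0.18 kg. Seated, its origin is 42 mm above that of the tray below and tongues show in its notches.
- filled_tray_grip (a point): The hand-hold of the filled tray: top middle of the lengthwise divider (12 mm thick across y, 132 mm long, top at z = 41 mm of the tray, 1 mm under the rim, 29 mm deep). 41 mm wide compartments on both sides; pinch across y.
- empty_tray_grip (a point): The hand-hold of the empty tray: top middle of its lengthwise divider, the same as on the filled tray.
- filled_tray_wide (a point): Filled tray: middle of the wide-notched end on the underside, 75 mm along +x from its origin. The notch is 45 mm wide, cut through the 12 mm board, 11.5 mm in from the end; that at the -x end is 23 mm wide. They drop over the tongues below with 2.5 mm play each way, only if the same way round.
- empty_tray_wide (a point): Empty tray: middle of the wide-notched end on the underside, 75 mm along +x from its origin. The notch is 45 mm wide, cut through the 12 mm board, 11.5 mm in from the end; that at the -x end is 23 mm wide. They drop over the tongues below with 2.5 mm play each way, only if the same way round.
- lid_wide (a point): Lid: middle of the wide-notched end on the underside, 75 mm along +x from its origin. The notch is 45 mm wide, cut through the 12 mm board, 11.5 mm in from the end; that at the -x end is 23 mm wide. They drop over the tongues below with 2.5 mm play each way, only if the same way round.
- cell_long (a point): Long compartment of the empty tray, 132 mm (x) by 41 mm (y), on the +y side of the divider. This point: middle of its floor, 30 mm below the rim; axes as the tray's. It takes two spacers side by side along x, but no fingers beside a spacer: let go just above the rim.
- cell_mid (a point): Medium compartment of the empty tray, 85 mm (x) by 41 mm (y), on the -y side of the divider, towards +x; a 6 mm cross wall parts it from the short one. This point: middle of its floor, 30 mm below the rim; axes as the tray's. It takes two spacers side by side along x, but no fingers beside a spacer: let go just above the rim.
- cell_short (a point): Short compartment of the empty tray, 41 by 41 mm, on the -y side of the divider, at the -x end. This point: middle of its floor, 30 mm below the rim; axes as the tray's. It takes two spacers side by side along x, but no fingers beside a spacer: let go just above the rim.
- long_a: Hexagonal brass spacer bar, 16 mm across flats (18.5 mm across corners), 90 mm long: one of the long ones (the three lengths look alike but for length). Starts lying on a flat on the bench. Origin: its middle, on the axis, 8 mm above what it lies on; x runs along it. May be absent.
- long_b: Hexagonal brass spacer bar, 16 mm across flats (18.5 mm across corners), 90 mm long: one of the long ones (the three lengths look alike but for length). Starts lying on a flat on the bench. Origin: its middle, on the axis, 8 mm above what it lies on; x runs along it. May be absent.
- mid_a: Hexagonal brass spacer bar, 16 mm across flats (18.5 mm across corners), 60 mm long: one of the medium ones (the three lengths look alike but for length). Starts lying on a flat on the bench. Origin: its middle, on the axis, 8 mm above what it lies on; x runs along it. May be absent.
- mid_b: Hexagonal brass spacer bar, 16 mm across flats (18.5 mm across corners), 60 mm long: one of the medium ones (the three lengths look alike but for length). Starts lying on a flat on the bench. Origin: its middle, on the axis, 8 mm above what it lies on; x runs along it. May be absent.
- short_a: Hexagonal brass spacer bar, 16 mm across flats (18.5 mm across corners), 30 mm long: one of the short ones (the three lengths look alike but for length). Starts lying on a flat on the bench. Origin: its middle, on the axis, 8 mm above what it lies on; x runs along it. May be absent.
- short_b: Hexagonal brass spacer bar, 16 mm across flats (18.5 mm across corners), 30 mm long: one of the short ones (the three lengths look alike but for length). Starts lying on a flat on the bench. Origin: its middle, on the axis, 8 mm above what it lies on; x runs along it. May be absent.
- tape_roll: Grey roll of tape lying flat, 86 mm across, 24 mm high; loose, not part of the job. Origin: centre of its underside.
- grease_tin: Small steel tin, 60 mm across, 55 mm high, standing among the spacers; loose, not part of the job. Origin: centre of its underside.
- carton: Cardboard carton 100 x 70 x 50 mm, on the left; loose, not part of the job. Origin: centre of its underside.
Not all that is in view belongs to the job. What is shaped like the mid_a but red or turquoise is not meant.

How it is judged:
By the outcome, as a careful person would: the job done as asked, in the order asked, and still so for the second after the job is handed in, with the robot touching nothing.
Of long_a, long_b, mid_a, mid_b, short_a, short_b only 3 to 5 are there at a start; the rules pass over those that are not, and their reading is None.
At some moment in a run one of long_a, long_b, mid_a, mid_b, short_a, short_b, lid, empty_tray may be knocked a few centimetres aside while the robot is not near it.
It also fails if it takes over 210 s, if anything falls off the work surface, if the arm or the gripper's body presses on something with over 40 N, if the wrist force passes 120 N, or if a joint passes its speed limit or range.

ROBOT

A 6-joint arm with a two-finger parallel gripper is mounted at the origin on the work surface. World frame = base frame: x ahead of the robot, y to its left, z up, the work surface at z = 0. Lengths are in m, angles in rad, forces in N, time in s.
With the tool pointing down it reaches from about 0.35 to 0.875 m from the base axis. Payload 15.5 kg.
Tool frame: the origin (TCP) lies midway between the tips of the shut fingers; the grasp point (between the pads) lies 19 mm behind it (arm.hold_point_z is the distance from the TCP to the grasp point, in m); y points along the fingers, x is the direction in which the jaws open and shut, and the axes are right-handed (so a half turn about y gives the same grasp; the last joint's range is limited). The gripper opens to 85 mm and grips with 20 to 120 N. Pads are 22 mm wide; open, the fingers measure 114 mm over their backs; the gripper's body (76 mm by 85 mm) begins 54 mm behind the grasp point. The pads swing forward as they close: fully open they stand 13 mm farther back than shut.
Start: joints at [1.234, 0.494, 1.345, -0, 1.302, -0.096], TCP at [0.149, 0.607, 0.231] pointing down, gripper open.
Joint ranges: [-2.91, 2.91], [-0.82, 2.16], [0.22, 2.67], [-1.22, 4.37], [0.12, 2.79], [-3.08, 3.08]. Speed limits (rad/s): [1.89, 1.89, 2.57, 3.01, 3.01, 3.01].

INTERFACE

Orientations are given as a unit quaternion [x, y, z, w].
In Python, from plant import arm, imaging, ticket gives the robot as it stands.
- The arm moves only by the tool step_arm, never from a script. Its argument "motion" is a list of rows, each a list of 6 numbers: the shift along the world's x, y, z in cm, then the turn, a rotation vector about the world's x, y, z in rad. A call has 1 to 12 rows; each row is the pose to reach, as a shift and turn from the pose commanded when the call began; what a row does not reach only later rows make up. A row lasts 1/8 s, in which the tool goes at most 62.5 mm and 10.7 degrees, less where a joint would pass 70% of its speed; a pose out of reach is approached as far as the arm can. A call with a gripper value outside its range is refused whole. "grip" is the opening, from 0 (shut) to 1 (fully open), set as the call begins (left out, the last holds). The fingers move at their own pace and stop on an object; the grip force is fixed at half the most. Time passes only in rows, so rows that repeat a pose let the fingers close. It gives the time, the measured TCP pose, the force and the opening at its end, in the units of the state.
- arm.read_state(): the state, without advancing time (a new reading comes with each control period).
- imaging.capture(name): name is "scene" or "top"; returns the picture (384x512x3 uint8, red, green, blue); there is no depth.
- imaging.camera_params(name): a dict with "K" (3x3 intrinsics, pixels), "eye" and "attitude" of the camera in the world. Camera axes: x right, y down, z forward; pixel columns grow to the right and rows downward; lengths in m; the calibration is good to about 2 mm. A picture is of the moment at which its call begins. camera_params takes no time and is no camera call.
- ticket.hand_in(): hands the job in, once; it reports no verdict.
The state is a dict: "time_s": time; "q": joint angles; "dq": joint speeds; "joint_torque": joint torques, N m; "tool_pos": TCP position; "eef_rot": TCP orientation; "wrist_force": force on the tool from outside, world axes, zero at the start; "moment": the same for the moment, N m; "opening": opening from 0.0 (shut) to 1.0 (fully open).
Only numpy, scipy, OpenCV 4.12 (cv2) and the standard library are available. Lean on these libraries where they do the work, as an engineer would, in place of code of your own. Each camera call takes 0.05 s, during which the arm holds its last target.

## Working session

There is one attempt and no reset: what is moved stays moved. The work goes in short steps, Python scripts to look and compute and a tool call to move; the robot and the scene stay as the last step left them, time stands still between calls to the robot, and variables do not carry over. Pictures are saved under pics/ and viewed, and the job is handed in when it is done.

Besides the shell and the picture viewer there is one more tool, called after ">>>" as name(argument=value, ...), one argument or row to a line, values as JSON. step_arm: Moves the arm, as the interface text tells. Its arguments: {"type":"object","properties":{"motion":{"type":"array","items":{"type":"array","items":{"type":"number"}}},"grip":{"type":"number"}},"required":["motion"]}

```bash
ls; mkdir -p pics; python3 - <<'E'
from plant import arm, imaging, ticket
import cv2,numpy as np
for n in("scene","top"):
    im=imaging.capture(n); cv2.imwrite(f"pics/{n}0.png",im[:,:,::-1]); p=imaging.camera_params(n); print(n,p)
print(arm.read_state(), arm.hold_point_z)
E
```

```text
pics
scene {'K': array([[485.83924604,   0.        , 255.25163935],
       [  0.        , 485.83924604, 187.89013348],
       [  0.        ,   0.        ,   1.        ]]), 'eye': array([1.34717836, 0.36386109, 1.36062537]), 'attitude': array([ 0.53685403,  0.79109902, -0.24609793, -0.15932954])}
top {'K': array([[389.68027645,   0.        , 256.83887041],
       [  0.        , 389.68027645, 196.36410784],
       [  0.        ,   0.        ,   1.        ]]), 'eye': array([0.4042826 , 0.02649125, 1.11055177]), 'attitude': array([ 0.71261676, -0.69912824,  0.03795769, -0.04422972])}
{'time_s': 0.1, 'q': array([ 1.23451439e+00,  4.94108875e-01,  1.34605586e+00, -1.30529660e-05,
        1.30250224e+00, -9.55041913e-02]), 'dq': array([-0.00125271,  0.00050559, -0.00307492, -0.00016324,  0.00034318,
        0.00062976]), 'joint_torque': array([ 1.81426709e-03, -8.83587885e+01, -3.84562469e+01, -7.91643060e-05,
        5.23471812e-03, -1.27760637e-05]), 'tool_pos': array([0.14893446, 0.60666825, 0.23077196]), 'eef_rot': array([ 0.55663786,  0.43601529, -0.43665025, -0.55622075]), 'wrist_force': array([-0.49250286, -0.03255221, -0.21995885]), 'moment': array([-0.01954259,  0.05290197, -0.0319653 ]), 'opening': 0.9992285763761568} 0.0187
```

View pics/scene0.png

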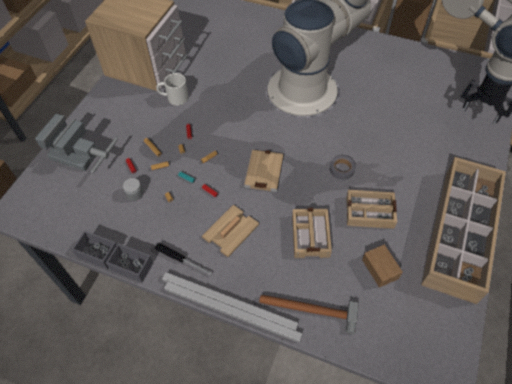

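View pics/top0.png

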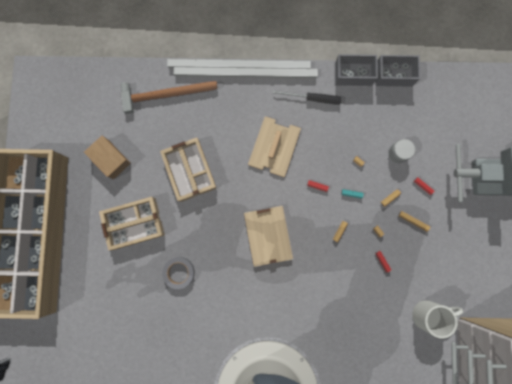

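Top view: base at (268,237), lid (274,147), empty tray (188,170), filled tray (130,222). Five brass pieces lie to the right. I'll enlarge these.

```bash
cat > h.py <<'E'
import cv2,numpy as np
from scipy.spatial.transform import Rotation as R
from plant import arm, imaging, ticket
def grab(n,tag):
    im=np.ascontiguousarray(imaging.capture(n)[:,:,::-1]); cv2.imwrite(f"pics/{n}_{tag}.png",im); return im
P={n:imaging.camera_params(n) for n in("scene","top")}
def cast(n,uv,z):
    p=P[n];uv=np.atleast_2d(np.asarray(uv,float))
    d=np.c_[uv,np.ones(len(uv))]@np.linalg.inv(p["K"]).T@R.from_quat(p["attitude"]).as_matrix().T
    return p["eye"]+d*((z-p["eye"][2])/d[:,2])[:,None]
def proj(n,X):
    p=P[n];c=(np.atleast_2d(X)-p["eye"])@R.from_quat(p["attitude"]).as_matrix()
    q=c@p["K"].T;return q[:,:2]/q[:,2:]
def crop(im,x0,y0,x1,y1,f,tag):
    cv2.imwrite(f"pics/{tag}.png",cv2.resize(im[y0:y1,x0:x1],None,fx=f,fy=f,interpolation=cv2.INTER_CUBIC))
E
python3 - <<'E'
from h import *
im=cv2.imread("pics/top0.png");sc=cv2.imread("pics/scene0.png")
crop(im,90,110,310,275,3.6,"ct1"); crop(im,295,135,445,280,4,"ct2"); crop(sc,195,140,405,265,3.6,"cs1")
print(cast("top",[[268,237],[274,147],[188,170],[130,222]],0.03))
E
```

```text
[[ 0.41819496  0.0043498   0.03      ]
 [ 0.67209637 -0.00852397  0.03      ]
 [ 0.60159072  0.23275768  0.03      ]
 [ 0.45217347  0.3881824   0.03      ]]
```

View pics/ct1.png

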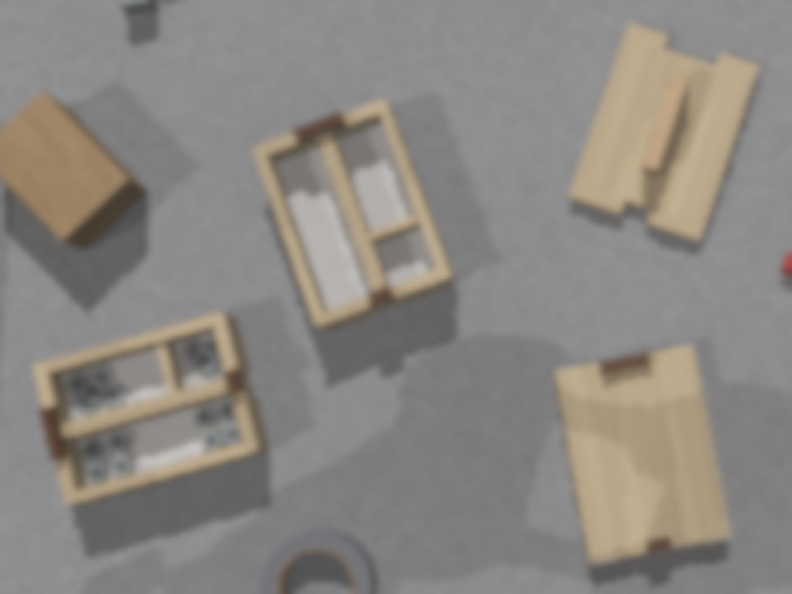

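View pics/ct2.png

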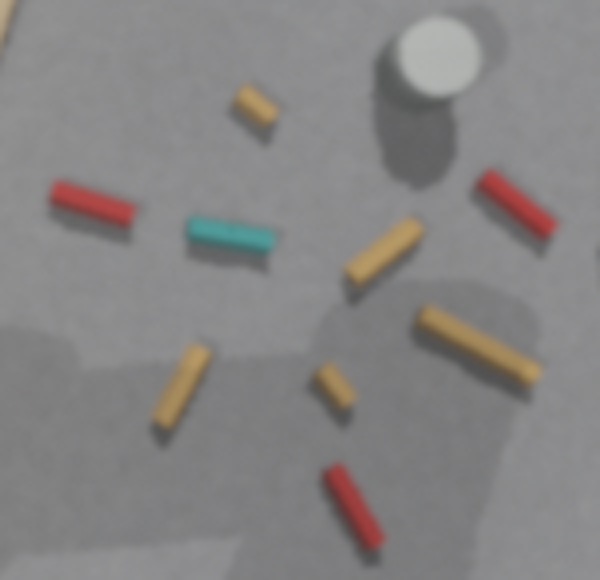

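View pics/cs1.png

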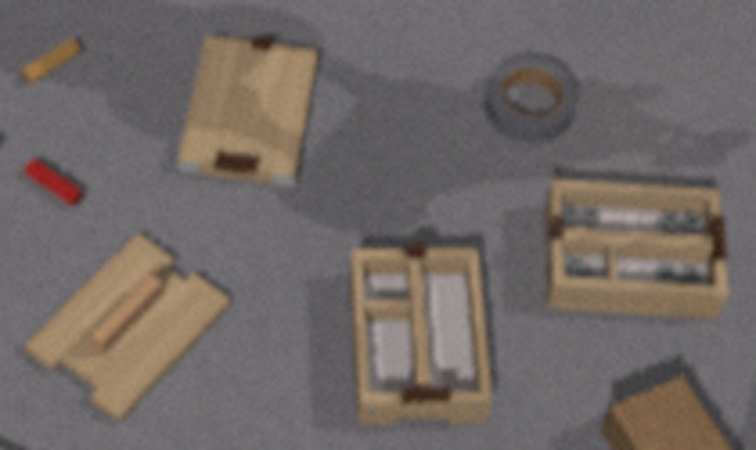

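```bash
cat > m1.py <<'E'
from h import *
import sys
def wood(im,box,f=4):
    x0,y0,x1,y1=box
    c=cv2.resize(im[y0:y1,x0:x1],None,fx=f,fy=f,interpolation=cv2.INTER_CUBIC)
    hsv=cv2.cvtColor(c,cv2.COLOR_BGR2HSV)
    return c,hsv
if __name__=="__main__":
    im=cv2.imread("pics/top0.png")
    pts={'base':(268,250),'lid':(262,140),'empty':(181,155),'filled':(130,225),}
    for b in [(240,200,300,270),(240,110,310,185),(150,130,225,205),(95,190,170,255)]:
        c,h=wood(im,b)
        m=((h[...,1]>55)&(h[...,0]<30)).astype(np.uint8)*255
        cs,_=cv2.findContours(m,cv2.RETR_EXTERNAL,cv2.CHAIN_APPROX_NONE)
        k=max(cs,key=cv2.contourArea)
        r=cv2.minAreaRect(k); print(b,r)
        o=c.copy(); cv2.drawContours(o,[k],-1,(0,0,255),1); cv2.imwrite(f"pics/m_{b[0]}_{b[1]}.png",cv2.resize(o,None,fx=2,fy=2))
E
python3 m1.py; python3 - <<'E'
import cv2,numpy as np,glob
fs=["pics/m_240_200.png","pics/m_240_110.png","pics/m_150_130.png","pics/m_95_190.png"]
ims=[cv2.resize(cv2.imread(f),(390,390)) for f in fs]
cv2.imwrite("pics/mm.png",cv2.resize(np.vstack([np.hstack(ims[:2]),np.hstack(ims[2:])]),(600,600)))
E
```

```text
(240, 200, 300, 270) ((112.66226959228516, 145.03207397460938), (215.8018798828125, 155.9695281982422), 79.3803482055664)
(240, 110, 310, 185) ((138.99671936035156, 147.21652221679688), (151.2733917236328, 204.75241088867188), 18.83843231201172)
(150, 130, 225, 205) ((151.24267578125, 158.01585388183594), (218.28823852539062, 159.9628143310547), 69.775146484375)
(95, 190, 170, 255) ((144.84266662597656, 134.8385467529297), (160.30882263183594, 232.36233520507812), 74.23281860351562)
```

View pics/mm.png

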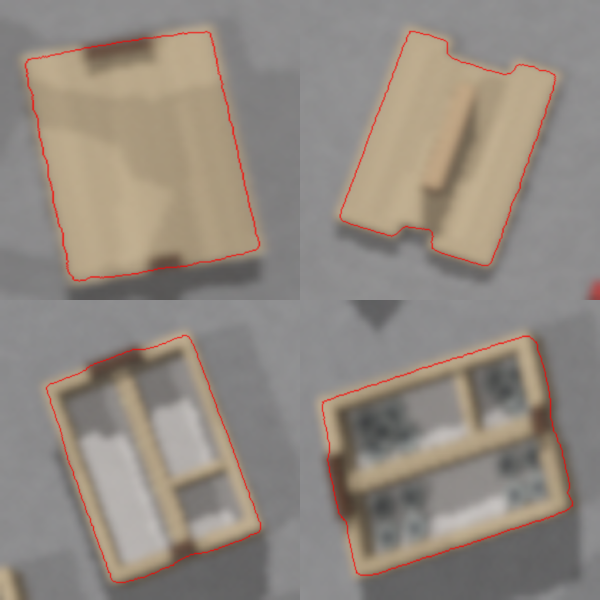

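```bash
cat > rect.py <<'E'
from h import *
def contour(n,im,box,f=4,smin=55):
    x0,y0,x1,y1=box
    c=cv2.resize(im[y0:y1,x0:x1],None,fx=f,fy=f,interpolation=cv2.INTER_CUBIC)
    h=cv2.cvtColor(c,cv2.COLOR_BGR2HSV)
    m=((h[...,1]>smin)&(h[...,0]<30)).astype(np.uint8)*255
    cs,_=cv2.findContours(m,cv2.RETR_EXTERNAL,cv2.CHAIN_APPROX_NONE)
    k=max(cs,key=cv2.contourArea)[:,0].astype(float)
    return (k+.5)/f-.5+[x0,y0]
def fitrect(n,im,box,z,f=4,smin=55,notch=0.27):
    uv=contour(n,im,box,f,smin); W=cast(n,uv,z)[:,:2].astype(np.float32)
    (cx,cy),(w,h),a=cv2.minAreaRect(W*1000); a=np.radians(a)
    if w<h: w,h=h,w; a+=np.pi/2
    c=np.array([cx,cy])/1000; w/=1000;h/=1000
    for it in range(2):
        ex=np.array([np.cos(a),np.sin(a)]);ey=np.array([-ex[1],ex[0]])
        L=np.c_[(W-c)@ex,(W-c)@ey]; out={};res={}
        for s in(1,-1):
            i=(abs(L[:,0]-s*w/2)<.008)&(abs(L[:,1])<.42*h)&(abs(L[:,1])>notch*h)
            p=L[i]; k=np.polyfit(p[:,1],p[:,0],1)
            for _ in range(3):
                r=abs(np.polyval(k,p[:,1])-p[:,0]); j=r<=max(.001,2*np.median(r)); k=np.polyfit(p[j,1],p[j,0],1)
            out['x',s]=k
            i=(abs(L[:,1]-s*h/2)<.008)&(abs(L[:,0])<.43*w); p=L[i]; k=np.polyfit(p[:,0],p[:,1],1)
            for _ in range(3):
                r=abs(np.polyval(k,p[:,0])-p[:,1]); j=r<=max(.001,2*np.median(r)); k=np.polyfit(p[j,0],p[j,1],1)
            out['y',s]=k
        da=np.arctan((out['y',1][0]+out['y',-1][0])/2)
        xm=(out['x',1][1]+out['x',-1][1])/2; ym=(out['y',1][1]+out['y',-1][1])/2
        W_=out['x',1][1]-out['x',-1][1]; H_=out['y',1][1]-out['y',-1][1]
        c=c+xm*ex+ym*ey; a=a+da; w=W_;h=H_
    return c,np.degrees(a),w*1000,h*1000,[round(np.degrees(np.arctan(v[0])),2) for v in out.values()]
E
python3 - <<'E'
from rect import *
np.set_printoptions(precision=4,suppress=True)
im=cv2.imread("pics/top0.png")
for nm,b,z in[('base',(240,200,300,270),.018),('lid',(240,110,310,185),.012),('empty',(150,130,225,205),.042),('filled',(95,190,170,255),.042)]:
    print(nm,*fitrect("top",im,b,z))
sc=cv2.imread("pics/scene0.png")
for nm,b,z in[('base',(238,143,292,200),.018),('lid',(196,198,264,262),.012)]:
    print(nm,*fitrect("scene",sc,b,z))
# brass
for n,I in(("top",im),("scene",sc)):
    h=cv2.cvtColor(I,cv2.COLOR_BGR2HSV)
    m=((h[...,1]>110)&(h[...,0]>8)&(h[...,0]<28)&(h[...,2]>90)).astype(np.uint8)
    nn,l,st,ce=cv2.connectedComponentsWithStats(m)
    for i in range(1,nn):
        if st[i,4]<12: continue
        ys,xs=np.nonzero(l==i); W=cast(n,np.c_[xs,ys],.012)[:,:2]; c=W.mean(0)
        if c[1]>-.05:continue
        u,s,v=np.linalg.svd(W-c); t=(W-c)@v[0]
        print(n,ce[i],st[i,4],c,np.degrees(np.arctan2(v[0,1],v[0,0])),"len",np.ptp(t)*1000, s[0]/np.sqrt(len(W))*np.sqrt(12)*1000)
E
```

```text
base [0.4221 0.0049] 11.793802231367193 146.40500084429314 106.26508168720788 [np.float64(-0.19), np.float64(0.05), np.float64(0.3), np.float64(-0.03)]
lid [ 0.6785 -0.01  ] 162.32553061419125 148.8590121387543 106.6505517544235 [np.float64(0.28), np.float64(0.21), np.float64(0.11), np.float64(-0.21)]
empty [0.6015 0.2316] 21.58221184057609 150.7901591484333 109.04120520682399 [np.float64(0.18), np.float64(-0.42), np.float64(-0.28), np.float64(0.47)]
filled [0.4486 0.3804] 106.98498956178645 152.85278387660662 109.69613537020814 [np.float64(-0.19), np.float64(0.04), np.float64(-0.34), np.float64(-0.03)]
base [0.4265 0.0082] 11.727571896533238 156.23223171969508 110.57771003756793 [np.float64(4.53), np.float64(0.01), np.float64(-0.11), np.float64(-0.1)]
lid [ 0.6833 -0.0059] 162.18566621026437 154.08168603261606 112.19182165777863 [np.float64(-0.19), np.float64(-0.04), np.float64(0.21), np.float64(0.05)]
top [390.9 197.4] 50 [ 0.5367 -0.3419] 128.68186016970182 len 49.55286737820004 50.323788181961724
top [414.5128 221.2051] 78 [ 0.4706 -0.4066] -118.72739048598535 len 79.992190374033
[... 270 characters left out ...]
7 ] 49.09253787681192 len 53.59040965553253 56.544371651750616
scene [11.6842 72.2368] 38 [ 0.3425 -1.1158] 55.92553372706434 len 78.40174584591375 73.66557334722631
scene [151.8118 146.4941] 85 [ 0.4755 -0.402 ] 61.595949728525056 len 91.96741394452587 88.68337200759949
scene [180.8929 148.25  ] 28 [ 0.4449 -0.3014] 39.937366662366315 len 33.389142290220484 33.712032564982465
scene [208.7742 156.4516] 62 [ 0.4422 -0.1932] -27.879424777894915 len 61.409353135537536 59.00376521645392
scene [159.6232 165.2464] 69 [ 0.5394 -0.3361] -51.871704904784664 len 58.21058422985746 56.58135702911197
scene [168.5833 196.5278] 36 [ 0.6435 -0.2467] 51.10010477173894 len 30.19443827292381 30.429376360951167
```

```bash
python3 - <<'E'
from rect import *
np.set_printoptions(precision=4,suppress=True)
s=arm.read_state(); M=R.from_quat(s["eef_rot"]).as_matrix(); print(M, np.degrees(np.arctan2(M[1,0],M[0,0])))
sc=cv2.imread("pics/scene0.png")
for nm,c in[('empty',(.6035,.2335)),('filled',(.451,.382)),('base',(.4243,.0066)),('lid',(.681,-.008))]:
    print(nm,proj("scene",[*c,.04]))
b=[("empty",(285,200,335,265)),("filled",(340,185,402,232))]
for nm,bb in b:
    for sm in(55,70,85):print(nm,sm,*fitrect("scene",sc,bb,.042,smin=sm))
    k=contour("scene",sc,bb)
print(proj("scene",s["tool_pos"]),proj("top",s["tool_pos"]))
E
```

```text
[[ 0.2385 -0.0003 -0.9712]
 [ 0.9712 -0.001   0.2385]
 [-0.0011 -1.      0.0001]] 76.2046527975482
empty [[310.8451 228.9718]]
filled [[370.1005 205.0051]]
base [[263.6871 164.4731]]
lid [[229.4588 224.377 ]]
empty 55 [0.614  0.2378] 21.703547923566138 170.01685160217744 112.72514835704415 [np.float64(-0.78), np.float64(-0.17), np.float64(0.17), np.float64(0.17)]
empty 70 [0.6141 0.2377] 21.648139243922376 166.3566701925764 110.40085270095625 [np.float64(-0.91), np.float64(-0.06), np.float64(-0.03), np.float64(0.07)]
empty 85 [0.5664 0.2181] 122.42763264360885 64.73467904942797 64.8024910840881 [np.float64(-5.3), np.float64(13.9), np.float64(4.18), np.float64(-7.62)]
filled 55 [0.4627 0.3878] 107.14091425901027 151.25486872994736 134.37807017798517 [np.float64(1.28), np.float64(-0.16), np.float64(1.51), np.float64(0.13)]
filled 70 [0.4629 0.3882] 107.15742752691686 149.26320125882307 130.5440790688713 [np.float64(0.88), np.float64(0.14), np.float64(1.61), np.float64(-0.15)]rect.py:20: RankWarning: Polyfit may be poorly conditioned
  p=L[i]; k=np.polyfit(p[:,1],p[:,0],1)
rect.py:22: RankWarning: Polyfit may be poorly conditioned
  r=abs(np.polyval(k,p[:,1])-p[:,0]); j=r<=max(.001,2*np.median(r)); k=np.polyfit(p[j,1],p[j,0],1)
rect.py:22: RankWarning: Polyfit may be poorly conditioned
  r=abs(np.polyval(k,p[:,1])-p[:,0]); j=r<=max(.001,2*np.median(r)); k=np.polyfit(p[j,1],p[j,0],1)
rect.py:22: RankWarning: Polyfit may be poorly conditioned
  r=abs(np.polyval(k,p[:,1])-p[:,0]); j=r<=max(.001,2*np.median(r)); k=np.polyfit(p[j,1],p[j,0],1)
Traceback (most recent call last):
  File "rect.py", line 20, in fitrect
    p=L[i]; k=np.polyfit(p[:,1],p[:,0],1)
              ~~~~~~~~~~^^^^^^^^^^^^^^^^^
TypeError: expected non-empty vector for x
```

>>> step_arm(
  motion=[
    [30.2,-22.5,-8,0,0,-1.033],
    [30.2,-22.5,-8,0,0,-1.033],
    [30.2,-22.5,-8,0,0,-1.033],
    [30.2,-22.5,-8,0,0,-1.033],
    [30.2,-22.5,-8,0,0,-1.033],
    [30.2,-22.5,-8,0,0,-1.033],
    [30.2,-22.5,-8,0,0,-1.033],
    [30.2,-22.5,-8,0,0,-1.033],
    [30.2,-22.5,-8,0,0,-1.033],
    [30.2,-22.5,-8,0,0,-1.033],
  ],
  grip=0.42,
)

```text
time_s: 1.35
tool_pos: [0.4501, 0.3829, 0.1516]
eef_rot: [-0.699, -0.105, 0.105, 0.699]
wrist_force: [-0.8, -0.4, 0.2]
opening: 0.416
```

```bash
python3 - <<'E'
from h import *
np.set_printoptions(precision=4,suppress=True)
a=grab("top","1");b=grab("scene","1")
s=arm.read_state();print(s["time_s"],s["tool_pos"],s["opening"],proj("top",s["tool_pos"]),proj("scene",s["tool_pos"]))
o=np.hstack([cv2.resize(a[170:270,80:180],(400,400),interpolation=cv2.INTER_CUBIC),cv2.resize(b[140:240,320:420],(400,400),interpolation=cv2.INTER_CUBIC)]);cv2.imwrite("pics/c1.png",o)
E
```

```text
1.45 [0.4504 0.3826 0.1515] 0.42083572929539553 [[115.9001 220.2564]] [[377.1656 185.204 ]]
```

View pics/c1.png

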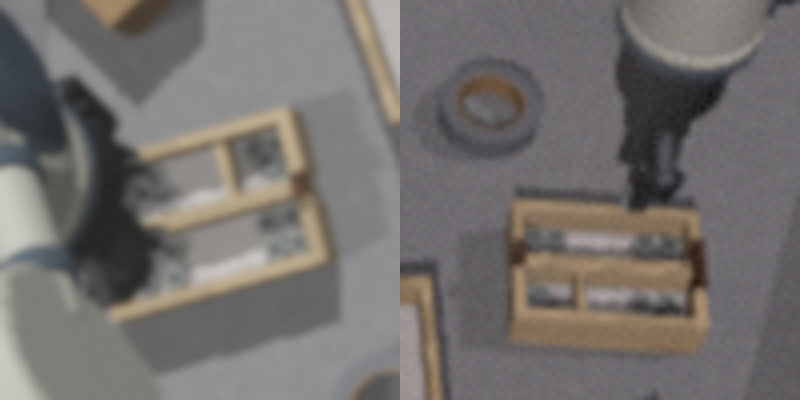

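```bash
python3 - <<'E'
from h import *
np.set_printoptions(precision=4,suppress=True)
b=cv2.imread("pics/scene_1.png")
s=arm.read_state();M=R.from_quat(s["eef_rot"]).as_matrix();t=s["tool_pos"]
x0,y0,f=350,130,10
o=cv2.resize(b[y0:y0+60,x0:x0+60],None,fx=f,fy=f,interpolation=cv2.INTER_CUBIC)
for sx in(-1,1):
  for off,col in((0,(0,0,255)),(.0145,(255,0,0))):
    Q=[t+M@[sx*(.018+off),y,z] for y,z in((-.008,-.011),(-.008,.011),(-.06,.011),(-.06,-.011))]
    q=((proj("scene",Q)-[x0,y0]+.5)*f).astype(int); cv2.polylines(o,[q],True,col,1)
cv2.imwrite("pics/c2.png",o)
E
```

```text
(no output)
```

View pics/c2.png

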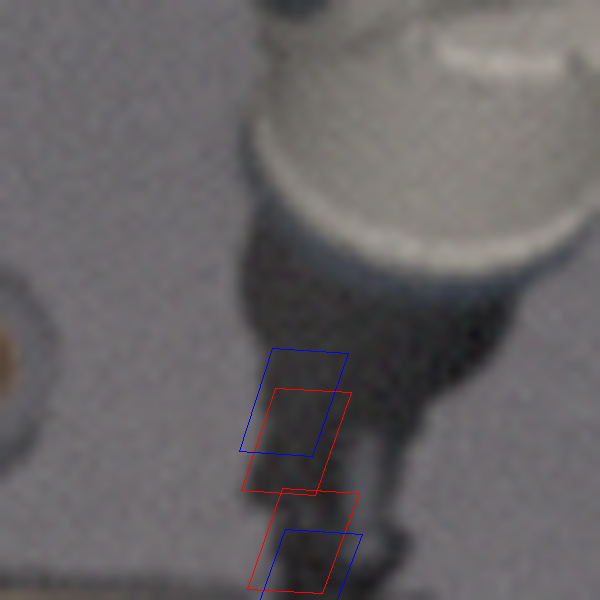

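>>> step_arm(
  motion=[
    [0,0,-6,0,0,0],
    [0,0,-10,0,0,0],
    [0,0,-12,0,0,0],
    [0,0,-13.1,0,0,0],
    [0,0,-13.1,0,0,0],
    [0,0,-13.1,0,0,0],
  ],
)

```text
time_s: 2.2
tool_pos: [0.4515, 0.3824, 0.0212]
eef_rot: [-0.699, -0.105, 0.104, 0.7]
wrist_force: [-0.0, -0.7, -0.2]
opening: 0.416
```

>>> step_arm(
  motion=[
    [0,0,0,0,0,0],
    [0,0,0,0,0,0],
    [0,0,0,0,0,0],
    [0,0,0,0,0,0],
    [0,0,0,0,0,0],
    [0,0,0,0,0,0],
  ],
  grip=0.0,
)

```text
time_s: 2.95
tool_pos: [0.4514, 0.3822, 0.0212]
eef_rot: [-0.699, -0.105, 0.104, 0.7]
wrist_force: [-0.9, -0.2, 7.8]
opening: 0.124
```

>>> step_arm(
  motion=[
    [0,0,5,0,0,0],
    [0,0,11,0,0,0],
    [-2.7,-37.6,11,0,0,-1.662],
    [-2.7,-37.6,11,0,0,-1.662],
    [-2.7,-37.6,11,0,0,-1.662],
    [-2.7,-37.6,11,0,0,-1.662],
    [-2.7,-37.6,11,0,0,-1.662],
    [-2.7,-37.6,11,0,0,-1.662],
    [-2.7,-37.6,11,0,0,-1.662],
    [-2.7,-37.6,11,0,0,-1.662],
    [-2.7,-37.6,11,0,0,-1.662],
    [-2.7,-37.6,11,0,0,-1.662],
  ],
)

```text
time_s: 4.45
tool_pos: [0.4239, 0.0059, 0.1304]
eef_rot: [-0.549, 0.446, -0.446, 0.549]
wrist_force: [0.5, -0.6, -6.2]
opening: 0.125
```

>>> step_arm(
  motion=[
    [0,0,0,0,0,0],
    [0,0,0,0,0,0],
    [0,0,0,0,0,0],
  ],
)

```text
time_s: 4.82
tool_pos: [0.424, 0.006, 0.1303]
eef_rot: [0.549, -0.446, 0.446, -0.549]
wrist_force: [-0.6, -0.1, -5.0]
opening: 0.125
```

```bash
python3 - <<'E'
from h import *
np.set_printoptions(precision=4,suppress=True)
a=grab("top","2");b=grab("scene","2")
s=arm.read_state();print(s["time_s"],s["tool_pos"],s["opening"],s["q"],R.from_quat(s["eef_rot"]).as_matrix()[:,0])
t=s["tool_pos"]+[0,0,.0208]
print(proj("top",t),proj("scene",t))
o=np.hstack([cv2.resize(a[170:290,210:330],(400,400),interpolation=cv2.INTER_CUBIC),cv2.resize(b[90:210,210:330],(400,400),interpolation=cv2.INTER_CUBIC)]);cv2.imwrite("pics/c3.png",o)
E
```

```text
4.925 [0.424  0.006  0.1303] 0.1287835346346269 [-0.1269  0.3718  1.9428 -0.      0.827   1.2374] [ 0.2051 -0.9787  0.    ]
[[268.3921 233.9676]] [[263.6159 143.5421]]
```

View pics/c3.png

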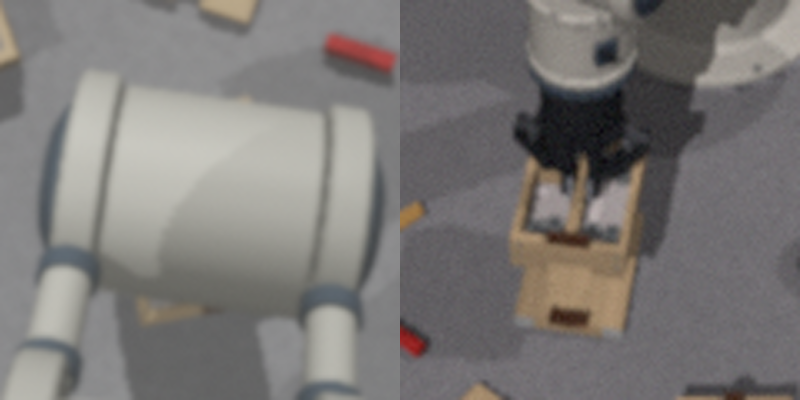

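```bash
cat > tong.py <<'E'
from h import *
def tongue(n,im,box,tag=None,f=6):
    x0,y0,x1,y1=box
    c=cv2.resize(im[y0:y1,x0:x1],None,fx=f,fy=f,interpolation=cv2.INTER_CUBIC)
    h=cv2.cvtColor(c,cv2.COLOR_BGR2HSV)
    m=((h[...,2]<105)&(h[...,1]>75)&((h[...,0]<14)|(h[...,0]>170))).astype(np.uint8)
    nn,l,st,ce=cv2.connectedComponentsWithStats(m)
    if tag:
        o=c.copy(); o[m>0]=(0,0,255); cv2.imwrite(f"pics/{tag}.png",o)
    r=[]
    for i in range(1,nn):
        if st[i,4]>150:
            ys,xs=np.nonzero(l==i)
            (cx,cy),wh,a=cv2.minAreaRect(np.c_[xs,ys].astype(np.float32))
            r.append((np.round((np.array([cx,cy])+.5)/f-.5+[x0,y0],2),np.round((ce[i]+.5)/f-.5+[x0,y0],2),np.round(np.array(wh)/f,1),round(a,1),st[i,4]))
    return r
E
python3 - <<'E'
from tong import *
b=cv2.imread("pics/scene_2.png")
for r in tongue("scene",b,(235,130,290,195),"t2"):print(r)
E
```

```text
(array([259.94, 161.03]), array([260.12, 161.22]), array([13.2,  4.2]), 9.1, np.int32(1431))
(array([260.16, 185.01]), array([260.22, 184.93]), array([11.6,  5. ]), 5.8, np.int32(1628))
```

View pics/t2.png

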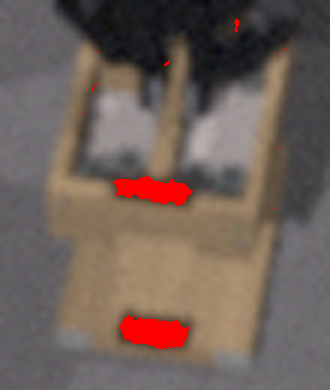

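```bash
python3 - <<'E'
from tong import *
np.set_printoptions(precision=4,suppress=True)
A=cast("scene",[260.0,161.15],.157)[0];B=cast("scene",[260.2,184.95],.024)[0]
d=(A-B)[:2];a=np.radians(11.8);ex=np.array([np.cos(a),np.sin(a)]);ey=np.array([-ex[1],ex[0]])
print(A,B,"along",d@ex*1000,"lat",d@ey*1000)
print("tongue->centre", A[:2]-ex*.0705, B[:2]-ex*.0705)
# sensitivity: 1px
print(cast("scene",[[260,161],[261,161],[260,162]],.157)[:,:2])
E
```

```text
[0.4982 0.0229 0.157 ] [0.4968 0.0225 0.024 ] along 1.5271239698095582 lat 0.1332139280132064
tongue->centre [0.4292 0.0085] [0.4278 0.008 ]
[[0.4977 0.0227]
 [0.4966 0.0256]
 [0.5013 0.0241]]
```

>>> step_arm(
  motion=[
    [-0.12,-0.02,-4,0,0,0],
    [-0.12,-0.02,-7,0,0,0],
    [-0.12,-0.02,-8,0,0,0],
    [-0.12,-0.02,-8,0,0,0],
    [-0.12,-0.02,-8.4,0,0,0],
    [-0.12,-0.02,-8.7,0,0,0],
    [-0.12,-0.02,-8.9,0,0,0],
    [-0.12,-0.02,-9.1,0,0,0],
    [-0.12,-0.02,-9.1,0,0,0],
    [-0.12,-0.02,-9.1,0,0,0],
  ],
)

```text
time_s: 6.18
tool_pos: [0.4231, 0.0058, 0.0417]
eef_rot: [-0.548, 0.445, -0.447, 0.549]
wrist_force: [-13.9, 1.7, 67.6]
opening: 0.126
```

```bash
python3 - <<'E'
from tong import *
b=grab("scene","3")
crop(b,220,110,310,200,6,"c4")
s=arm.read_state();print(s["tool_pos"],s["wrist_force"])
E
```

```text
[0.42305831 0.00577211 0.041723  ] [-12.70419131  -0.17300226  68.17928948]
```

View pics/c4.png

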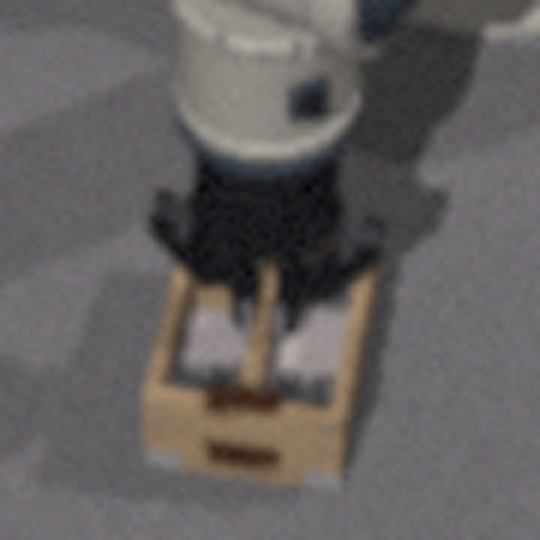

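>>> step_arm(
  motion=[
    [0,0,0.2,0,0,0],
    [0,0,0.3,0,0,0],
    [-0.15,-0.03,0.3,0,0,0],
    [-0.15,-0.03,0.1,0,0,0],
    [-0.15,-0.03,0,0,0,0],
    [-0.15,-0.03,0,0,0,0],
  ],
)

```text
time_s: 6.98
tool_pos: [0.4216, 0.0054, 0.0414]
eef_rot: [-0.548, 0.445, -0.447, 0.549]
wrist_force: [-13.2, 1.6, 86.3]
opening: 0.122
```

```bash
python3 - <<'E'
from tong import *
np.set_printoptions(precision=4,suppress=True)
b=grab("scene","4"); crop(b,235,160,285,200,14,"c5")
for r in tongue("scene",b,(235,150,290,195)):print(r, cast("scene",[r[1]],.066))
B=np.array([.4968,.0225])
a=np.radians(11.8);ex=np.array([np.cos(a),np.sin(a)]);ey=np.array([-ex[1],ex[0]])
for dx in(-.0025,0,.0015):
  for z in(.066,.069): print(dx,z,proj("scene",[*(B+ex*dx),z]))
E
```

```text
(array([259.89, 175.65]), array([259.99, 175.76]), array([13.4,  5. ]), 4.4, np.int32(1666)) [[0.4898 0.0191 0.066 ]]
(array([260.13, 185.63]), array([259.99, 185.58]), array([11.7,  3.9]), 8.3, np.int32(1160)) [[0.526  0.0335 0.066 ]]
-0.0025 0.066 [[260.2911 177.0701]]
-0.0025 0.069 [[260.2878 176.5376]]
0 0.066 [[260.1613 177.6861]]
0 0.069 [[260.1578 177.1542]]
0.0015 0.066 [[260.0833 178.0563]]
0.0015 0.069 [[260.0797 177.5246]]
```

View pics/c5.png

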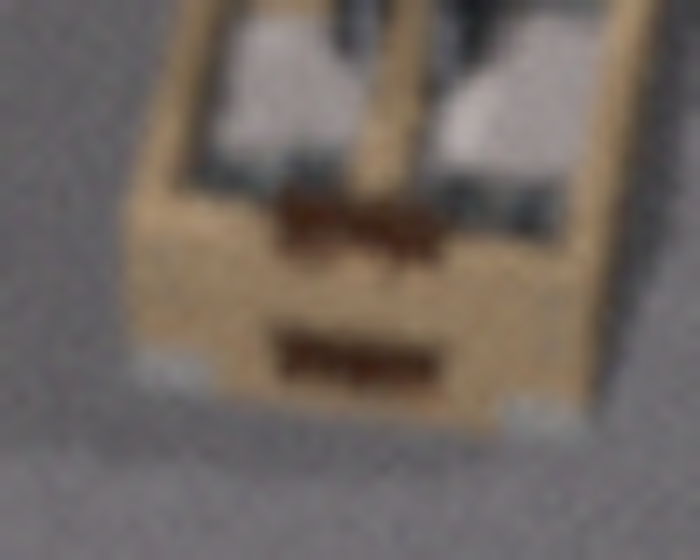

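```bash
python3 - <<'E'
from h import *
np.set_printoptions(precision=3,suppress=True)
s=arm.read_state();print(s["tool_pos"],s["wrist_force"],s["moment"],R.from_quat(s["eef_rot"]).as_matrix())
E
```

```text
[0.422 0.005 0.041] [-13.979   0.722  87.343] [ 0.122  2.136 -0.017] [[ 0.204  0.003  0.979]
 [-0.979 -0.     0.204]
 [ 0.001 -1.     0.003]]
```

```bash
cat > ov.py <<'E'
from h import *
def boxov(n,im,c,yaw,z,box,f,tag,rects):
    x0,y0,x1,y1=box
    o=cv2.resize(im[y0:y1,x0:x1],None,fx=f,fy=f,interpolation=cv2.INTER_CUBIC)
    a=np.radians(yaw);ex=np.array([np.cos(a),np.sin(a),0]);ey=np.array([-ex[1],ex[0],0])
    for (xa,xb,ya,yb,zz,col) in rects:
        Q=[np.array([*c,z+zz])+ex*x+ey*y for x,y in((xa,ya),(xb,ya),(xb,yb),(xa,yb))]
        q=np.round((proj(n,Q)-[x0,y0]+.5)*f-.5).astype(int); cv2.polylines(o,[q],True,col,1)
    cv2.imwrite(f"pics/{tag}.png",o)
TR=[(-.075,.075,-.055,.055,.042,(0,0,255)),(-.075,.075,-.055,.055,0,(255,0,0)),(.066,.075,-.02,.02,.051,(0,255,0)),(-.075,-.066,-.009,.009,.051,(0,255,0))]
E
python3 - <<'E'
from ov import *
b0=cv2.imread("pics/scene0.png");b=cv2.imread("pics/scene_4.png")
BS=[(-.075,.075,-.055,.055,.018,(0,0,255)),(-.075,.075,-.055,.055,0,(255,0,0)),(.066,.075,-.02,.02,.027,(0,255,0)),(-.075,-.066,-.009,.009,.027,(0,255,0))]
c=(.4278,.008)
boxov("scene",b0,c,11.8,0,(230,130,300,200),6,"o0",BS)
boxov("scene",b,c,11.8,.018,(230,130,300,200),6,"o1",TR)
cv2.imwrite("pics/o.png",np.hstack([cv2.imread("pics/o0.png"),cv2.imread("pics/o1.png")])[:,:800])
E
```

View pics/o.png

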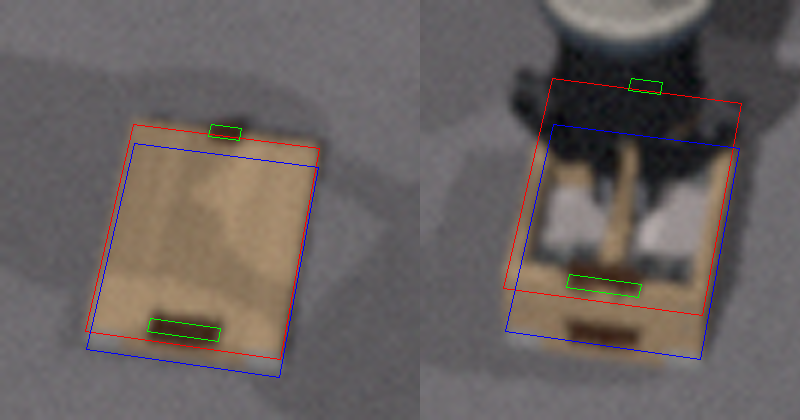

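>>> step_arm(
  motion=[
    [0,0,0.5,0,0,0],
    [0,0,1.4,0,0,0],
    [0.4,0.08,1.4,0,0,0],
    [0.4,0.08,1.4,0,0,0],
    [0.4,0.08,1.4,0,0,0],
  ],
)

```text
time_s: 7.65
tool_pos: [0.4252, 0.0063, 0.053]
eef_rot: [0.549, -0.446, 0.446, -0.549]
wrist_force: [-0.2, 0.1, -6.4]
opening: 0.125
```

```bash
python3 - <<'E'
from ov import *
from tong import tongue
np.set_printoptions(precision=4,suppress=True)
b=grab("scene","5");s=arm.read_state();print(s["tool_pos"],s["wrist_force"],s["moment"])
for r in tongue("scene",b,(235,150,290,195)):print(r)
boxov("scene",b,(.4278,.008),11.8,s["tool_pos"][2]-.0212,(230,130,300,200),8,"o5",TR)
E
```

```text
[0.4251 0.0063 0.053 ] [-0.581  -0.5512 -6.3758] [-0.0133  0.0389 -0.0409]
(array([259.66, 174.39]), array([260.11, 174.73]), array([12.9,  5. ]), 12.3, np.int32(1576))
(array([260.3 , 184.98]), array([260.08, 184.99]), array([11.6,  4.8]), 8.3, np.int32(1537))
```

View pics/o5.png

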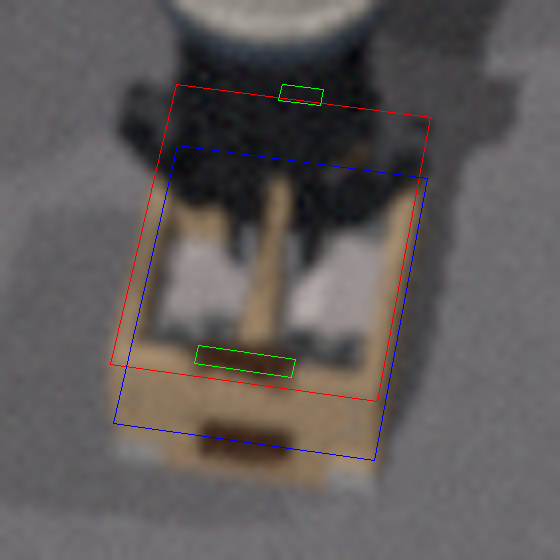

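```bash
python3 - <<'E'
from tong import *
a=np.radians(11.8);ex=np.array([np.cos(a),np.sin(a)]);ey=np.array([-ex[1],ex[0]])
B=cast("scene",[260.2,184.95],.024)[0]
A=cast("scene",[260.1,174.7],.0798)[0]
A4=cast("scene",[259.99,175.76],.0414-.0212+.048)[0]
A2=cast("scene",[260.0,161.15],.157)[0]
for q in(A,A4,A2):
    d=(q-B)[:2];print(d@ex*1000,d@ey*1000)
E
```

```text
-1.993504769149007 -0.46187110615270405
-5.925021496104327 -1.549190377350208
1.5271239698095582 0.1332139280132064
```

>>> step_arm(
  motion=[
    [0.22,0.05,0,0,0,0],
    [0.22,0.05,-0.4,0,0,0],
    [0.22,0.05,-0.7,0,0,0],
    [0.22,0.05,-1.0,0,0,0],
    [0.22,0.05,-1.2,0,0,0],
    [0.22,0.05,-1.3,0,0,0],
    [0.22,0.05,-1.3,0,0,0],
  ],
)

```text
time_s: 8.57
tool_pos: [0.4273, 0.0068, 0.0419]
eef_rot: [-0.549, 0.446, -0.446, 0.549]
wrist_force: [-12.8, 0.2, 62.4]
opening: 0.121
```

```bash
python3 - <<'E'
from ov import *
from tong import tongue
np.set_printoptions(precision=4,suppress=True)
b=grab("scene","6");s=arm.read_state();print(s["tool_pos"],s["wrist_force"],s["moment"])
for r in tongue("scene",b,(235,150,290,195)):print(r)
boxov("scene",b,(.4278,.008),11.8,.018,(230,130,300,200),8,"o6",TR)
E
```

```text
[0.4273 0.0068 0.0419] [-13.2634   0.2164  61.7037] [ 0.0342  1.6582 -0.0588]
(array([259.87, 177.37]), array([259.98, 177.35]), array([13. ,  5.5]), 9.1, np.int32(1943))
(array([260.01, 186.12]), array([259.85, 185.98]), array([11.2,  2.8]), 8.3, np.int32(755))
```

View pics/o6.png

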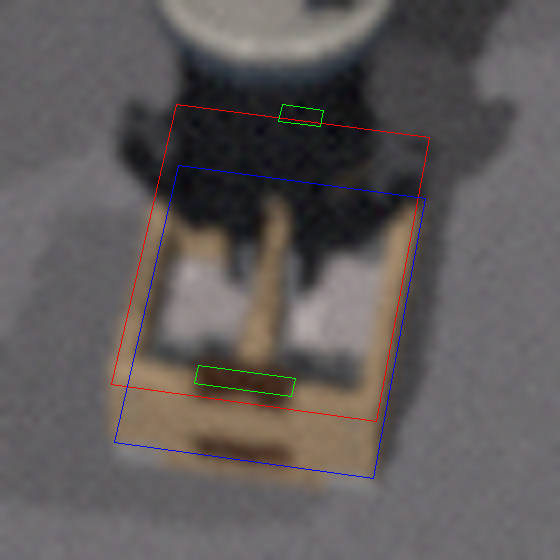

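>>> step_arm(
  motion=[
    [0,0,0.3,0,0,0],
    [0,0,0.3,0,0,0],
    [0,0,0.3,0,0,0],
    [0,0,0.3,0,0,0],
    [0,0,0.3,0,0,0],
  ],
  grip=0.42,
)

```text
time_s: 9.25
tool_pos: [0.4275, 0.0068, 0.0431]
eef_rot: [0.549, -0.446, 0.446, -0.549]
wrist_force: [-0.2, -0.1, 0.6]
opening: 0.421
```

>>> step_arm(
  motion=[
    [0,0,5,0,0,0],
    [0,0,11,0,0,0],
    [0,10,13,0,0,0.5],
    [0,20,13,0,0,1.0],
    [0,26,13,0,0,1.2],
    [0,26,13,0,0,1.2],
    [0,26,13,0,0,1.2],
    [0,26,13,0,0,1.2],
  ],
)

```text
time_s: 10.25
tool_pos: [0.4272, 0.2681, 0.173]
eef_rot: [0.702, -0.082, 0.082, -0.702]
wrist_force: [0.6, -0.8, -0.8]
opening: 0.42
```

```bash
python3 - <<'E'
from ov import *
from tong import tongue
np.set_printoptions(precision=4,suppress=True)
b=grab("scene","7");a=grab("top","7");s=arm.read_state();print(s["tool_pos"],s["wrist_force"])
for r in tongue("scene",b,(235,130,290,195)):print(r)
boxov("scene",b,(.4278,.008),11.8,.018,(230,130,300,200),8,"o7",TR)
boxov("top",a,(.4226,.0053),11.8,.018,(235,200,305,280),8,"o7t",TR)
x=cv2.imread("pics/o7.png");y=cv2.resize(cv2.imread("pics/o7t.png"),None,fx=.875,fy=.875)
cv2.imwrite("pics/o7.png",cv2.resize(np.hstack([x,y]),None,fx=.75,fy=.75))
E
```

```text
[0.4272 0.267  0.173 ] [0.7876 0.5215 0.5492]
(array([267.  , 145.67]), array([266.97, 145.67]), array([3.2, 5.5]), 90.0, np.int32(500))
(array([259.99, 176.69]), array([259.94, 176.74]), array([13.3,  4. ]), 4.8, np.int32(1345))
(array([259.98, 186.12]), array([260.17, 186.11]), array([11.9,  2.9]), 10.3, np.int32(825))
```

View pics/o7.png

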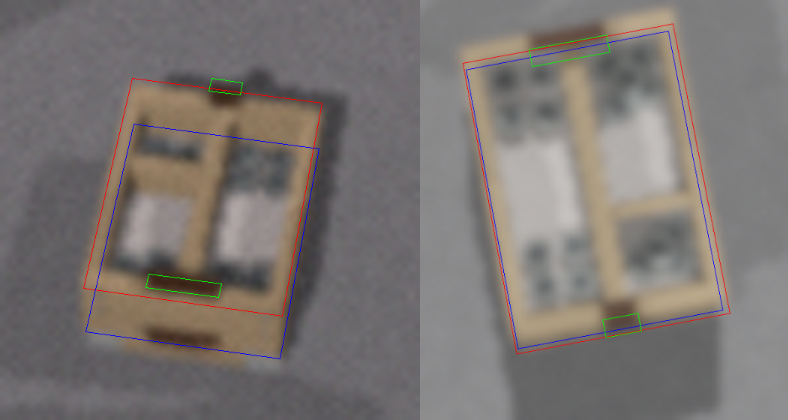

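View pics/top_7.png

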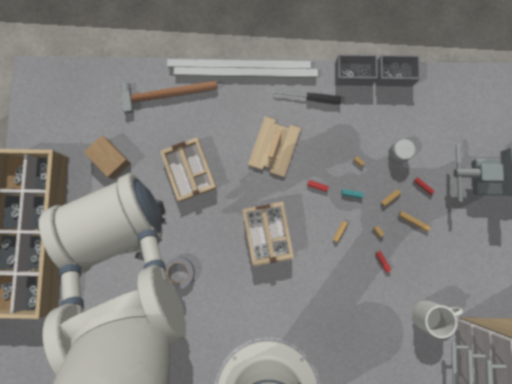

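```bash
python3 - <<'E'
from rect import *
from tong import tongue
a=cv2.imread("pics/top_7.png");a0=cv2.imread("pics/top0.png")
for z in(.06,.065,.069):print(z,*fitrect("top",a,(237,192,303,272),z))
print(*fitrect("top",a0,(240,200,300,270),.018))
for r in tongue("top",a,(237,192,303,272)):print('tray',r,cast("top",[r[1]],.069))
for r in tongue("top",a0,(237,192,303,272)):print('base',r,cast("top",[r[1]],.027))
E
```

```text
0.06 [0.42762592 0.00669201] 11.36882807218604 151.16159225764784 107.39903219669803 [np.float64(-0.41), np.float64(-0.15), np.float64(-0.24), np.float64(0.13)]
0.065 [0.42751482 0.00678626] 11.368829265209296 150.44206019402344 106.88787842355606 [np.float64(-0.4), np.float64(-0.16), np.float64(-0.24), np.float64(0.13)]
0.069 [0.4274265  0.00685886] 11.362653107339574 149.8665058385732 106.47327689642813 [np.float64(-0.4), np.float64(-0.17), np.float64(-0.24), np.float64(0.13)]
[0.42214351 0.00485516] 11.793802231367193 146.40500084429314 106.26508168720788 [np.float64(-0.19), np.float64(0.05), np.float64(0.3), np.float64(-0.03)]
tray (array([262.82, 206.98]), array([262.65, 206.79]), array([ 1.6, 11.6]), 80.0, np.int32(431)) [[0.49800847 0.02080297 0.069     ]]
tray (array([272.63, 259.35]), array([272.62, 259.43]), array([3. , 4.9]), 80.5, np.int32(427)) [[ 0.35902983 -0.00800105  0.069     ]]
base (array([263.11, 210.64]), array([263.68, 210.48]), array([1.2, 9.9]), 77.9, np.int32(281)) [[0.49152024 0.01751923 0.027     ]]
base (array([272.63, 260.78]), array([272.71, 260.82]), array([1.2, 4.6]), 80.5, np.int32(161)) [[ 0.35343919 -0.00969496  0.027     ]]
```

```bash
python3 - <<'E'
from tong import *
np.set_printoptions(precision=2,suppress=True)
b3=cv2.imread("pics/scene_3.png")
for r in tongue("scene",b3,(235,150,290,195)):print(r)
B=np.array([.4968,.0225]);a=np.radians(11.8);ex=np.array([np.cos(a),np.sin(a)])
for nm,off,zs in(('3',.001,(0,.009)),('4',-.0005,(0,.009)),('5',.003,(.0318-.018,.0383-.018)),('7',.0054,(0,.009))):
    for z in zs: print(nm,z,proj("scene",[*(B+ex*off),.066+z]))
E
```

```text
(array([260.08, 175.92]), array([259.86, 176.04]), array([12.7,  4.7]), -0.0, np.int32(1568))
(array([259.98, 185.56]), array([259.78, 185.59]), array([11.5,  3.7]), 9.7, np.int32(1034))
3 0 [[260.11 177.93]]
3 0.009 [[260.1  176.33]]
4 0 [[260.19 177.56]]
4 0.009 [[260.18 175.96]]
5 0.013800000000000003 [[259.99 175.97]]
5 0.020300000000000002 [[259.98 174.8 ]]
7 0 [[259.88 179.02]]
7 0.009 [[259.87 177.42]]
```

>>> step_arm(
  motion=[
    [0,-6,0,0,0,-0.3],
    [0,-26,0,0,0,-1.2],
    [0,-26,0,0,0,-1.2],
    [0,-26,0,0,0,-1.2],
    [0,-26,0,0,0,-1.2],
    [0,-26,0,0,0,-1.2],
    [0,-26,0,0,0,-1.2],
    [0,-26,-5,0,0,-1.2],
    [0,-26,-10,0,0,-1.2],
    [0,-26,-12.6,0,0,-1.2],
    [0,-26,-12.6,0,0,-1.2],
    [0,-26,-12.6,0,0,-1.2],
  ],
)

```text
time_s: 11.85
tool_pos: [0.4279, 0.0066, 0.0481]
eef_rot: [-0.531, 0.467, -0.467, 0.531]
wrist_force: [-0.1, 0.5, -0.5]
opening: 0.418
```

>>> step_arm(
  motion=[
    [0,0,0,0,0,0],
    [0,0,0,0,0,0],
    [0,0,0,0,0,0],
    [0,0,0,0,0,0],
    [0,0,0,0,0,0],
  ],
  grip=0.0,
)

```text
time_s: 12.48
tool_pos: [0.4282, 0.0067, 0.0484]
eef_rot: [-0.531, 0.465, -0.467, 0.532]
wrist_force: [-0.5, 1.4, 14.3]
opening: 0.129
```

>>> step_arm(
  motion=[
    [0,0,0.5,0,0,0],
    [0,0,1,0,0,0],
    [-0.54,-0.18,1,0,0,0],
    [-0.54,-0.18,1,0,0,0],
    [-0.54,-0.18,1,0,0,0],
    [-0.54,-0.18,1,0,0,0],
  ],
)

```text
time_s: 13.22
tool_pos: [0.4221, 0.005, 0.0572]
eef_rot: [0.532, -0.466, 0.466, -0.532]
wrist_force: [-0.5, 0.3, -5.8]
opening: 0.121
```

```bash
python3 - <<'E'
from ov import *
from tong import tongue
np.set_printoptions(precision=4,suppress=True)
b=grab("scene","8");s=arm.read_state();print(s["time_s"],s["tool_pos"],s["wrist_force"],s["moment"],s["opening"],R.from_quat(s["eef_rot"]).as_matrix()[:,0])
for r in tongue("scene",b,(235,150,290,195)):print(r)
crop(b,235,150,285,200,12,"c8")
E
```

```text
13.275 [0.4221 0.005  0.0572] [ 0.0281 -0.6127 -5.4246] [ 0.0228  0.1221 -0.0073] 0.12458214395709052 [ 0.1304 -0.9915 -0.0001]
(array([258.89, 173.68]), array([258.81, 173.63]), array([12.5,  5.1]), 2.7, np.int32(1543))
(array([259.96, 185.05]), array([260.14, 184.99]), array([11.5,  4.9]), 3.8, np.int32(1509))
```

View pics/c8.png

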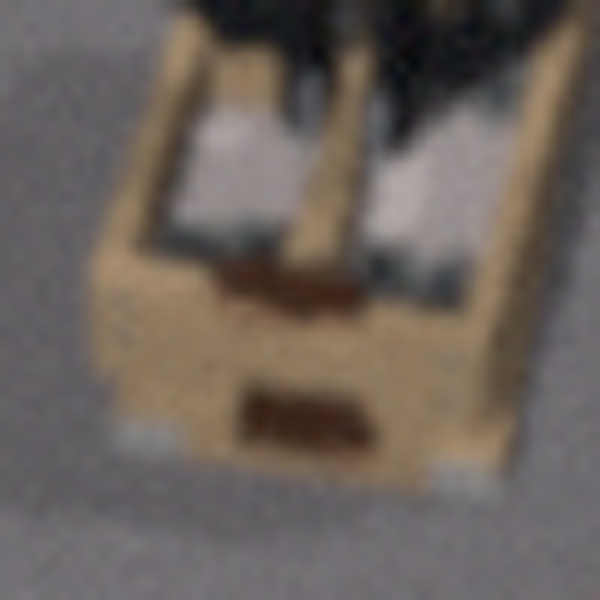

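>>> step_arm(
  motion=[
    [0,0,0,0,0,0.075],
    [0,0,0,0,0,0.075],
    [0,0,0,0,0,0.075],
    [0,0,-0.5,0,0,0.075],
    [0,0,-0.8,0,0,0.075],
    [0,0,-1.0,0,0,0.075],
    [0,0,-1.1,0,0,0.075],
    [0,0,-1.1,0,0,0.075],
  ],
)

```text
time_s: 14.28
tool_pos: [0.4223, 0.005, 0.0479]
eef_rot: [-0.548, 0.445, -0.447, 0.549]
wrist_force: [-9.8, 1.2, 62.6]
opening: 0.121
```

```bash
python3 - <<'E'
from ov import *
np.set_printoptions(precision=4,suppress=True)
s=arm.read_state();print(s["time_s"],s["tool_pos"],s["wrist_force"],s["moment"],s["opening"],R.from_quat(s["eef_rot"]).as_matrix()[:,0])
E
```

```text
14.275 [0.4223 0.005  0.0479] [-9.8214  1.1529 62.6093] [ 0.251   1.8589 -0.0513] 0.12063909908798276 [ 0.2042 -0.9789  0.0006]
```

```bash
python3 - <<'E'
from tong import *
np.set_printoptions(precision=2,suppress=True)
b0=cv2.imread("pics/scene0.png")
for r in tongue("scene",b0,(235,130,290,195)):print('base',r)
for r in tongue("scene",cv2.imread("pics/scene_7.png"),(235,130,290,195)):print('tray7',r)
a=np.radians(11.6);ex=np.array([np.cos(a),np.sin(a)]);ey=np.array([-ex[1],ex[0]])
c=np.array([.4278,.008])
print(proj("scene",[*(c+ex*.0705),.024]),proj("scene",[*(c-ex*.0705),.025]))
for al in(0,.0025,.0054):
  for z in(0,.0045,.009):
    print(al,z,proj("scene",[*(c+ex*(.0705+al)),.066+z]),proj("scene",[*(c+ex*(-.0705+al)),.067+z]))
E
```

```text
base (array([267.09, 151.53]), array([267.16, 151.71]), array([5. , 3.4]), 23.2, np.int32(458))
base (array([260.14, 185.01]), array([260.23, 184.89]), array([11.6,  5.1]), 6.8, np.int32(1614))
tray7 (array([267.  , 145.67]), array([266.97, 145.67]), array([3.2, 5.5]), 90.0, np.int32(500))
tray7 (array([259.99, 176.69]), array([259.94, 176.74]), array([13.3,  4. ]), 4.8, np.int32(1345))
tray7 (array([259.98, 186.12]), array([260.17, 186.11]), array([11.9,  2.9]), 10.3, np.int32(825))
[[260.11 184.95]] [[267.1  151.98]]
0 0 [[260.06 177.67]] [[267.2  144.35]]
0 0.0045 [[260.06 176.87]] [[267.21 143.51]]
0 0.009 [[260.05 176.07]] [[267.22 142.67]]
0.0025 0 [[259.93 178.29]] [[267.08 144.91]]
0.0025 0.0045 [[259.92 177.49]] [[267.09 144.08]]
0.0025 0.009 [[259.92 176.69]] [[267.1  143.24]]
0.0054 0 [[259.78 179.  ]] [[266.94 145.56]]
0.0054 0.0045 [[259.77 178.21]] [[266.95 144.73]]
0.0054 0.009 [[259.76 177.41]] [[266.96 143.89]]
```

>>> step_arm(
  motion=[
    [0,0,0.13,0,0,0],
    [0,0,0.13,0,0,0],
    [-0.1,-0.02,0.13,0,0,0],
    [-0.2,-0.04,0.13,0,0,0],
    [-0.3,-0.06,0.13,0,0,0],
    [-0.3,-0.06,0.13,0,0,0],
  ],
)

```text
time_s: 15.02
tool_pos: [0.4203, 0.0043, 0.0479]
eef_rot: [-0.548, 0.445, -0.447, 0.549]
wrist_force: [3.5, 0.7, 0.5]
opening: 0.118
```

```bash
python3 - <<'E'
from ov import *
from tong import tongue
np.set_printoptions(precision=4,suppress=True)
b=grab("scene","9");s=arm.read_state();print(s["time_s"],s["tool_pos"],s["wrist_force"],s["moment"],s["opening"])
for r in tongue("scene",b,(235,150,290,195)):print(r)
crop(b,235,150,285,200,12,"c9")
E
```

```text
15.075 [0.42   0.0043 0.0477] [ 3.6695 -0.0215  0.3475] [-0.0339 -0.3131  0.0028] 0.11850014967524952
(array([260.23, 175.78]), array([260.42, 175.73]), array([13.3,  5.5]), 4.8, np.int32(1934))
(array([260.  , 185.23]), array([260. , 185.2]), array([12. ,  4.5]), 4.9, np.int32(1500))
```

View pics/c9.png

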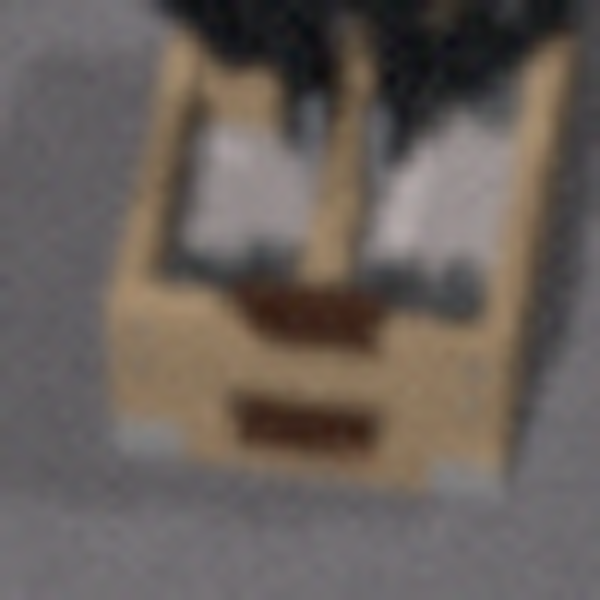

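>>> step_arm(
  motion=[
    [0,0,-0.1,0,0,0],
    [0,0,-0.2,0,0,0],
    [0,0,-0.2,0,0,0],
  ],
)

```text
time_s: 15.45
tool_pos: [0.4204, 0.0042, 0.0457]
eef_rot: [-0.548, 0.445, -0.447, 0.549]
wrist_force: [7.3, 1.0, 7.3]
opening: 0.12
```

```bash
python3 - <<'E'
from h import *
np.set_printoptions(precision=4,suppress=True)
s=arm.read_state();print(s["time_s"],s["tool_pos"],s["wrist_force"],s["moment"],s["opening"])
E
```

```text
15.45 [0.4204 0.0042 0.0457] [7.3157 1.039  7.335 ] [-0.0243 -0.6885  0.0534] 0.12005241651965658
```

>>> step_arm(
  motion=[
    [0.04,0.01,0,0,0,0],
    [0.04,0.01,-0.2,0,0,0],
    [0.04,0.01,-0.4,0,0,0],
    [0.04,0.01,-0.4,0,0,0],
  ],
)

```text
time_s: 15.95
tool_pos: [0.4213, 0.0043, 0.0431]
eef_rot: [-0.548, 0.445, -0.447, 0.55]
wrist_force: [0.9, 2.4, 53.0]
opening: 0.12
```

```bash
python3 - <<'E'
from h import *
np.set_printoptions(precision=4,suppress=True)
s=arm.read_state();print(s["time_s"],s["tool_pos"],s["wrist_force"],s["moment"],s["opening"])
E
```

```text
15.95 [0.4213 0.0043 0.0431] [ 0.8536  2.3608 53.0397] [ 0.1675 -0.0912  0.0541] 0.12031253786799866
```

```bash
python3 - <<'E'
from ov import *
from tong import tongue
np.set_printoptions(precision=4,suppress=True)
b=grab("scene","10")
for r in tongue("scene",b,(235,150,290,195)):print(r)
crop(b,235,150,285,200,12,"c10")
E
```

```text
(array([259.65, 176.76]), array([259.97, 176.86]), array([13.3,  4.2]), 4.8, np.int32(1441))
(array([260.21, 185.83]), array([260.16, 185.79]), array([11.3,  3.4]), 7.4, np.int32(1032))
```

View pics/c10.png

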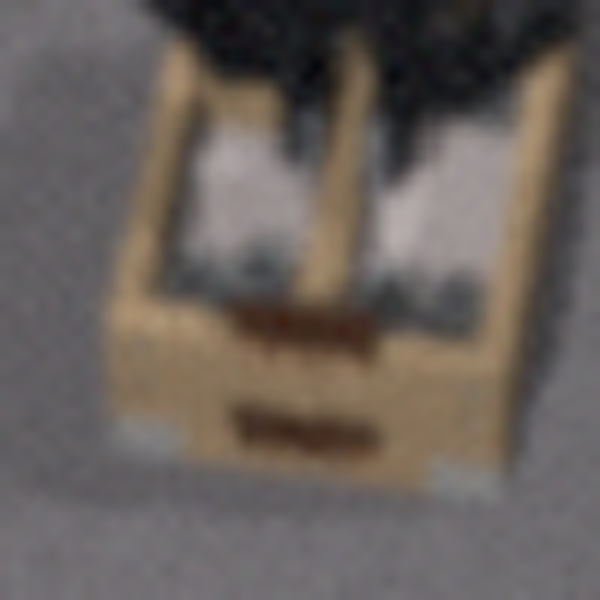

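>>> step_arm(
  motion=[
    [0,0,0.15,0,0,0],
    [0,0,0.15,0,0,0],
    [0,0,0.15,0,0,0],
    [0,0,0.15,0,0,0],
  ],
  grip=0.42,
)

```text
time_s: 16.5
tool_pos: [0.4193, 0.0045, 0.0429]
eef_rot: [0.549, -0.446, 0.446, -0.549]
wrist_force: [0.5, -0.7, -0.2]
opening: 0.422
```

>>> step_arm(
  motion=[
    [0,0,5,0,0,0],
    [0,0,11,0,0,0],
    [0,10,12,0,0,0],
    [0,20,12,0,0,0],
    [0,24,12,0,0,0],
    [0,24,12,0,0,0],
    [0,24,12,0,0,0],
  ],
)

```text
time_s: 17.38
tool_pos: [0.4192, 0.2475, 0.1629]
eef_rot: [-0.549, 0.445, -0.445, 0.55]
wrist_force: [-0.7, 0.0, -0.0]
opening: 0.422
```

```bash
cat > st.py <<'E'
from ov import *
from rect import fitrect
from tong import tongue
import sys
np.set_printoptions(precision=4,suppress=True)
tag=sys.argv[1]
b=grab("scene",tag);a=grab("top",tag);s=arm.read_state();print(s["time_s"],s["tool_pos"],R.from_quat(s["eef_rot"]).as_matrix()[:,0])
for r in tongue("scene",b,(235,130,290,195)):print(r)
print(*fitrect("top",a,(237,192,303,272),.06))
for r in tongue("top",a,(237,192,303,272)):print('tray',r,cast("top",[r[1]],.069))
boxov("scene",b,(.4278,.008),11.8,.018,(230,130,300,200),8,"x",TR)
boxov("top",a,(.4221,.0049),11.8,.018,(235,200,305,280),8,"y",TR)
x=cv2.imread("pics/x.png");y=cv2.resize(cv2.imread("pics/y.png"),None,fx=.875,fy=.875)
cv2.imwrite(f"pics/st_{tag}.png",cv2.resize(np.hstack([x,y]),None,fx=.75,fy=.75))
E
python3 st.py 11
```

```text
17.475 [0.419  0.2446 0.1627] [ 0.2058 -0.9786  0.0003]
(array([266.98, 143.83]), array([267.19, 143.89]), array([5.4, 3.1]), 17.4, np.int32(472))
(array([259.42, 177.1 ]), array([259.96, 177.41]), array([12.9,  6.1]), 5.7, np.int32(1947))
(array([260.03, 185.8 ]), array([260.13, 185.73]), array([12. ,  3.4]), 9.7, np.int32(988))
[0.4215 0.0043] 11.731885601590982 147.01906974202305 106.90505708948801 [np.float64(-0.57), np.float64(-0.19), np.float64(-0.19), np.float64(0.2)]
tray (array([263.63, 209.81]), array([263.77, 209.63]), array([ 2.1, 11.7]), 78.2, np.int32(660)) [[0.4904 0.0177 0.069 ]]
```

View pics/st_11.png

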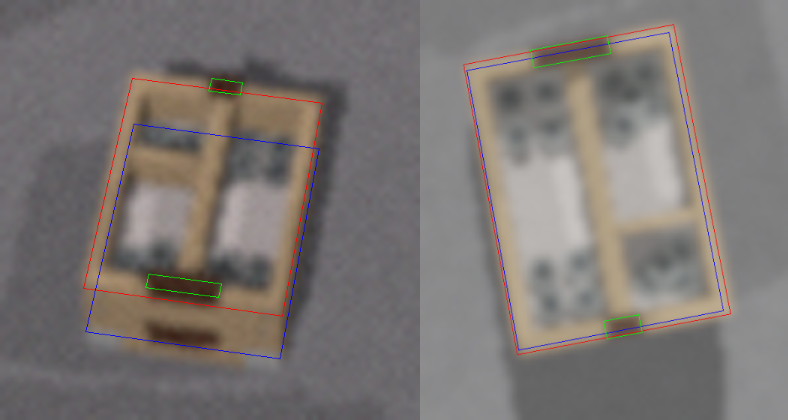

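```bash
python3 - <<'E'
from rect import *
from tong import tongue
np.set_printoptions(precision=4,suppress=True)
a=cv2.imread("pics/top_11.png");a0=cv2.imread("pics/top0.png")
for im in(a0,a):
    print(*fitrect("top",im,(150,130,225,205),.042))
    T=[cast("top",[r[1]],.051)[0,:2] for r in tongue("top",im,(150,130,225,205),"te") ]
    print(T); 
    if len(T)==2: d=T[0]-T[1];print((T[0]+T[1])/2,np.hypot(*d),np.degrees(np.arctan2(d[1],d[0])))
E
```

```text
[0.6015 0.2316] 21.58221184057609 150.7901591484333 109.04120520682399 [np.float64(0.18), np.float64(-0.42), np.float64(-0.28), np.float64(0.47)]
[array([0.6675, 0.2584]), array([0.5364, 0.2057])]
[0.602  0.2321] 0.14123958682308813 21.8715147169586
[0.6017 0.2317] 21.592284138924477 150.67928088352207 109.00568658688272 [np.float64(-0.03), np.float64(-0.42), np.float64(0.11), np.float64(0.44)]
[array([0.6674, 0.2587]), array([0.5369, 0.2055])]
[0.6022 0.2321] 0.14093477157547823 22.178972988242673
```

View pics/te.png

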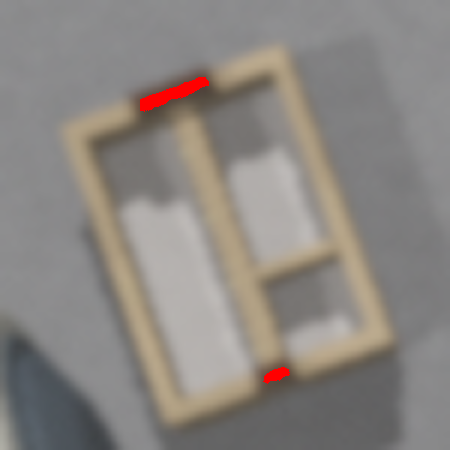

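>>> step_arm(
  motion=[
    [18.3,-1.2,-1,0,0,0.171],
    [18.3,-1.2,-1,0,0,0.171],
    [18.3,-1.2,-1,0,0,0.171],
    [18.3,-1.2,-1,0,0,0.171],
    [18.3,-1.2,-6,0,0,0.171],
    [18.3,-1.2,-11,0,0,0.171],
    [18.3,-1.2,-13.5,0,0,0.171],
    [18.3,-1.2,-14.4,0,0,0.171],
    [18.3,-1.2,-14.4,0,0,0.171],
    [18.3,-1.2,-14.4,0,0,0.171],
  ],
)

```text
time_s: 18.73
tool_pos: [0.6032, 0.2324, 0.0205]
eef_rot: [-0.584, 0.397, -0.398, 0.585]
wrist_force: [0.3, 0.2, 0.1]
opening: 0.422
```

>>> step_arm(
  motion=[
    [0,0,0,0,0,0],
    [0,0,0,0,0,0],
    [0,0,0,0,0,0],
    [0,0,0,0,0,0],
    [0,0,0,0,0,0],
  ],
  grip=0.0,
)

```text
time_s: 19.35
tool_pos: [0.6031, 0.2326, 0.0202]
eef_rot: [-0.584, 0.397, -0.398, 0.585]
wrist_force: [-1.2, -1.2, 8.9]
opening: 0.126
```

```bash
python3 - <<'E'
from h import *
np.set_printoptions(precision=4,suppress=True)
s=arm.read_state();print(s["time_s"],s["tool_pos"],s["wrist_force"],s["opening"],R.from_quat(s["eef_rot"]).as_matrix()[:,0])
E
```

```text
19.35 [0.6031 0.2326 0.0202] [-1.2178 -1.2468  8.9125] 0.12563143887240885 [ 0.3681 -0.9298  0.0003]
```

>>> step_arm(
  motion=[
    [0,0,6,0,0,0],
    [0,0,12,0,0,0],
    [-18.06,-22.8,12,0,0,-0.172],
    [-18.06,-22.8,12,0,0,-0.172],
    [-18.06,-22.8,12,0,0,-0.172],
    [-18.06,-22.8,12,0,0,-0.172],
    [-18.06,-22.8,12,0,0,-0.172],
    [-18.06,-22.8,12,0,0,-0.172],
    [-18.06,-22.8,7.8,0,0,-0.172],
    [-18.06,-22.8,7.8,0,0,-0.172],
    [-18.06,-22.8,7.8,0,0,-0.172],
  ],
)

```text
time_s: 20.72
tool_pos: [0.4224, 0.0048, 0.0978]
eef_rot: [-0.549, 0.446, -0.446, 0.549]
wrist_force: [-0.4, 0.2, -2.2]
opening: 0.122
```

```bash
python3 - <<'E'
from ov import *
from tong import tongue
np.set_printoptions(precision=4,suppress=True)
b=grab("scene","12");s=arm.read_state();p=s["tool_pos"];print(s["time_s"],p,s["wrist_force"],s["opening"],R.from_quat(s["eef_rot"]).as_matrix()[:,0])
a=np.radians(11.8);ex=np.array([np.cos(a),np.sin(a)]);ey=np.array([-ex[1],ex[0]])
for r in tongue("scene",b,(235,120,290,195)):print(r)
zt=p[2]-.0202+.048
print("tray1 seated tongue", cast("scene",[259.96,177.3],.066))
for r in tongue("scene",b,(235,120,290,195)):
  W=cast("scene",[r[1]],zt)[0]; d=W[:2]-cast("scene",[259.96,177.3],.066)[0,:2];print(r[1],W,d@ex*1000,d@ey*1000)
crop(b,220,120,290,200,8,"c12")
E
```

```text
20.775 [0.4226 0.0047 0.0981] [-0.7044  0.9281 -1.6279] 0.12821042192939905 [ 0.2039 -0.979   0.0003]
(array([259.89, 166.74]), array([259.88, 167.07]), array([12.8,  6.1]), 4.0, np.int32(1981))
(array([259.92, 177.24]), array([260.16, 177.33]), array([12.7,  5.6]), 7.1, np.int32(1909))
(array([259.87, 185.62]), array([259.9 , 185.55]), array([12. ,  3.4]), 9.5, np.int32(1057))
tray1 seated tongue [[0.4956 0.0213 0.066 ]]
[259.88 167.07] [0.4982 0.0224 0.1259] 2.7930125877840806 0.47525948042477906
[260.16 177.33] [0.5349 0.0378 0.1259] 41.8049515358457 8.08772685630883
[259.9  185.55] [0.564  0.0484 0.1259] 72.501560747452 12.55896105794809
```

View pics/c12.png

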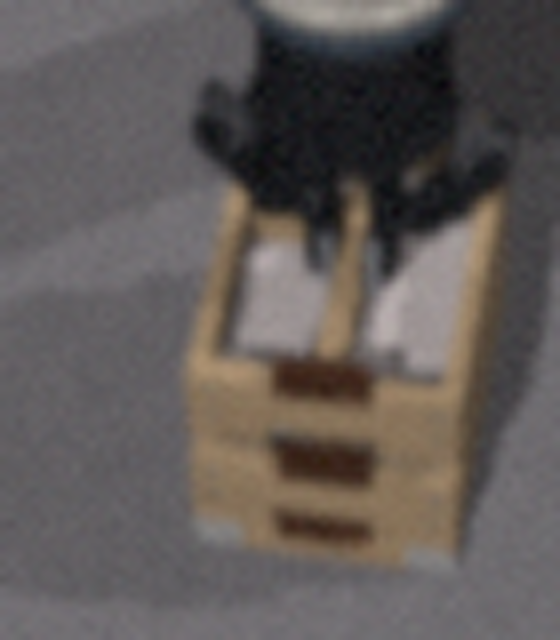

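>>> step_arm(
  motion=[
    [-0.27,-0.06,0,0,0,0],
    [-0.27,-0.06,-0.5,0,0,0],
    [-0.27,-0.06,-0.8,0,0,0],
    [-0.27,-0.06,-1.0,0,0,0],
    [-0.27,-0.06,-1.1,0,0,0],
    [-0.27,-0.06,-1.1,0,0,0],
  ],
)

```text
time_s: 21.52
tool_pos: [0.4192, 0.0039, 0.086]
eef_rot: [0.549, -0.446, 0.446, -0.548]
wrist_force: [0.5, 0.4, -2.6]
opening: 0.126
```

```bash
cat > s.py <<'E'
from h import *
np.set_printoptions(precision=4,suppress=True)
s=arm.read_state();x=R.from_quat(s["eef_rot"]).as_matrix()[:,0];print(s["time_s"],s["tool_pos"],"F",s["wrist_force"],"M",s["moment"],"op",round(s["opening"],3),"yaw",np.degrees(np.arctan2(x[1],x[0])))
E
python3 s.py
```

```text
21.525 [0.4192 0.0039 0.086 ] F [ 0.4547  0.3986 -2.5647] M [0.0108 0.0083 0.0141] op 0.126 yaw -78.26421324023687
```

>>> step_arm(
  motion=[
    [0,0,-0.2,0,0,0],
    [0,0,-0.4,0,0,0],
    [0,0,-0.55,0,0,0],
    [0,0,-0.62,0,0,0],
    [0,0,-0.62,0,0,0],
  ],
)

```text
time_s: 22.15
tool_pos: [0.4192, 0.0039, 0.0802]
eef_rot: [-0.548, 0.446, -0.446, 0.549]
wrist_force: [-2.6, -0.0, 11.0]
opening: 0.124
```

```bash
python3 s.py
```

```text
22.15 [0.4192 0.0039 0.0802] F [-2.6153 -0.0206 11.0126] M [-0.0173  0.4257  0.0226] op 0.124 yaw -78.26462839433201
```

>>> step_arm(
  motion=[
    [0,0,0.1,0,0,0],
    [0,0,0.1,0,0,0],
    [0,0,0.1,0,0,0],
    [0,0,5,0,0,0],
    [0,0,11,0,0,0],
    [0,10,11,0,0,0],
    [0,20,11,0,0,0],
    [0,24,11,0,0,0],
    [0,24,11,0,0,0],
  ],
  grip=0.42,
)

```text
time_s: 23.28
tool_pos: [0.4189, 0.2462, 0.1899]
eef_rot: [-0.549, 0.446, -0.446, 0.549]
wrist_force: [0.3, -0.2, -0.1]
opening: 0.418
```

```bash
cat > sp.py <<'E'
from h import *
np.set_printoptions(precision=4,suppress=True)
def brass(n,im,z=.012,f=6,lo=110):
    out=[]
    roi={'top':(300,130,450,290),'scene':(130,120,225,215)}[n]
    x0,y0,x1,y1=roi
    c=cv2.resize(im[y0:y1,x0:x1],None,fx=f,fy=f,interpolation=cv2.INTER_CUBIC)
    h=cv2.cvtColor(c,cv2.COLOR_BGR2HSV)
    m=((h[...,1]>lo)&(h[...,0]>8)&(h[...,0]<30)&(h[...,2]>80)).astype(np.uint8)
    nn,l,st,ce=cv2.connectedComponentsWithStats(m)
    for i in range(1,nn):
        if st[i,4]<250: continue
        ys,xs=np.nonzero(l==i); uv=(np.c_[xs,ys]+.5)/f-.5+[x0,y0]
        W=cast(n,uv,z)[:,:2]
        (cx,cy),(w,hh),a=cv2.minAreaRect((W*1000).astype(np.float32))
        if w<hh: w,hh=hh,w;a+=90
        out.append((uv.mean(0).round(1),W.mean(0),np.array([cx,cy])/1000,round(w,1),round(hh,1),round((a+90)%180-90,1)))
    return out
if __name__=="__main__":
    import sys
    for n in("top","scene"):
        for r in brass(n,cv2.imread(f"pics/{n}_{sys.argv[1]}.png")):print(n,*r)
E
sed -i 's/.018,(230/Z,(230/;s/.018,(235/Z,(235/;s/tag=sys.argv\[1\]/tag=sys.argv[1];Z=float(sys.argv[2])/' st.py; python3 st.py 13 .06; python3 sp.py 13
```

```text
23.375 [0.4191 0.2481 0.1898] [ 0.2073 -0.9783 -0.001 ]
(array([267.18, 135.22]), array([266.99, 135.44]), array([3.6, 5.2]), 71.6, np.int32(490))
(array([260.25, 168.36]), array([260.19, 168.8 ]), array([13. ,  4.6]), 8.1, np.int32(1328))
(array([259.98, 177.82]), array([260.25, 178.02]), array([11.8,  3.5]), 13.8, np.int32(968))
(array([260.16, 185.74]), array([260.02, 185.86]), array([11.5,  3.4]), 4.8, np.int32(1018))
[0.4206 0.003 ] 11.476510612918053 153.14137650627728 111.34440091138978 [np.float64(-0.8), np.float64(-0.14), np.float64(-0.53), np.float64(0.14)]
tray (array([263.97, 209.09]), array([264.02, 209.  ]), array([ 2.1, 12.5]), 78.7, np.int32(775)) [[0.4921 0.017  0.069 ]]
tray (array([274.34, 263.03]), array([274.46, 263.07]), array([1.6, 3.3]), 78.7, np.int32(180)) [[ 0.3496 -0.013   0.069 ]]
top [358.6 161.2] [ 0.6393 -0.2517] [ 0.6394 -0.2513] 21.1 7.8 49.1
top [390.7 197.5] [ 0.5363 -0.3414] [ 0.536  -0.3409] 54.4 11.3 -52.0
top [414.2 221. ] [ 0.4712 -0.4056] [ 0.4711 -0.4057] 84.0 10.0 61.8
top [340.5 230.7] [ 0.4399 -0.199 ] [ 0.4388 -0.1981] 52.0 9.5 -29.3
top [378.3 231. ] [ 0.4412 -0.3047] [ 0.4411 -0.305 ] 22.4 7.7 38.2
scene [152.2 146.5] [ 0.4751 -0.4009] [ 0.4745 -0.4018] 94.5 17.5 61.6
scene [181.1 148.3] [ 0.4448 -0.3005] [ 0.4443 -0.301 ] 35.7 15.2 40.0
scene [208.7 156.5] [ 0.4424 -0.1933] [ 0.442  -0.1931] 62.3 16.9 -28.5
scene [159.6 165.3] [ 0.5397 -0.3363] [ 0.5395 -0.3362] 59.4 19.4 -50.4
scene [168.4 196.5] [ 0.6435 -0.2474] [ 0.6435 -0.2476] 34.0 16.1 50.5
```

View pics/st_13.png

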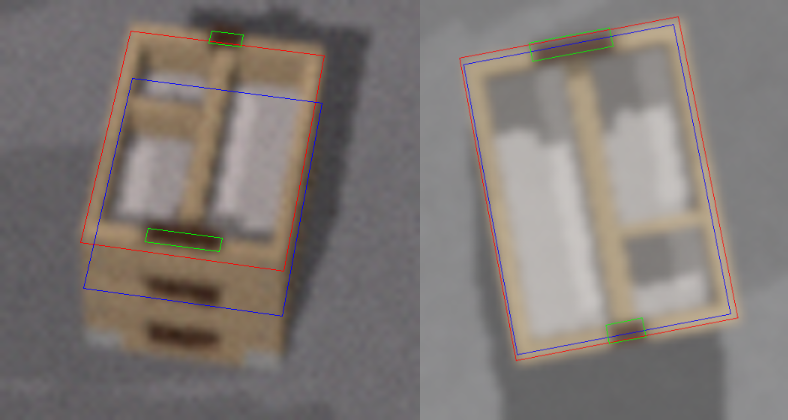

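Both trays sit flush. There are five brass pieces:
- (414,221): 90 mm, long
- (391,198) and (341,231): 60 mm, medium
- (359,161) and (378,231): 30 mm, short

I'm leaving out the red pieces at (318,186), (425,186) and (383,261), and the turquoise one at (352,193).

>>> step_arm(
  motion=[
    [5.3,-65.3,-1,0,0,0.875],
    [5.3,-65.3,-1,0,0,0.875],
    [5.3,-65.3,-1,0,0,0.875],
    [5.3,-65.3,-1,0,0,0.875],
    [5.3,-65.3,-1,0,0,0.875],
    [5.3,-65.3,-1,0,0,0.875],
    [5.3,-65.3,-1,0,0,0.875],
    [5.3,-65.3,-1,0,0,0.875],
    [5.3,-65.3,-1,0,0,0.875],
    [5.3,-65.3,-1,0,0,0.875],
    [5.3,-65.3,-1,0,0,0.875],
    [5.3,-65.3,-1,0,0,0.875],
  ],
  grip=0.5,
)

```text
time_s: 24.88
tool_pos: [0.4714, -0.4127, 0.1794]
eef_rot: [0.686, -0.173, 0.173, -0.686]
wrist_force: [0.2, 1.6, -0.1]
opening: 0.503
```

```bash
python3 s.py
```

```text
24.875 [ 0.4714 -0.4127  0.1794] F [ 0.2004  1.551  -0.0641] M [ 0.0436 -0.0057  0.0689] op 0.503 yaw -28.269617771993858
```

>>> step_arm(
  motion=[
    [0,0,-5,0,0,0],
    [0,0,-10,0,0,0],
    [0,0,-14,0,0,0],
    [0,0,-16,0,0,0],
    [0,0,-16.5,0,0,0],
    [0,0,-16.5,0,0,0],
    [0,0,-16.5,0,0,0],
  ],
)

```text
time_s: 25.75
tool_pos: [0.4726, -0.4097, 0.016]
eef_rot: [0.686, -0.171, 0.172, -0.686]
wrist_force: [-0.3, -0.4, 0.0]
opening: 0.499
```

```bash
python3 s.py; python3 - <<'E'
from h import *
b=grab("scene","14"); crop(b,120,110,200,180,8,"c14")
E
```

```text
25.75 [ 0.4726 -0.4097  0.016 ] F [-0.3184 -0.3911  0.0403] M [ 0.0181  0.002  -0.0086] op 0.499 yaw -28.132499606164743
```

View pics/c14.png

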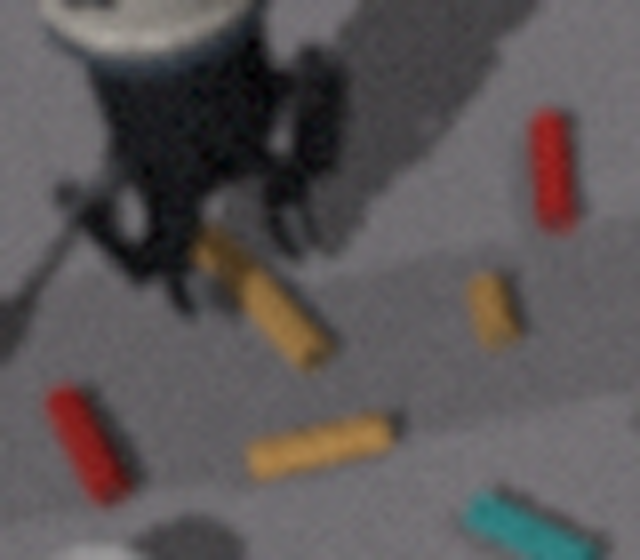

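>>> step_arm(
  motion=[
    [0,0.4,0,0,0,0],
    [0,0.4,-0.8,0,0,0],
    [0,0.4,-1.4,0,0,0],
    [0,0.4,-1.4,0,0,0],
  ],
)

```text
time_s: 26.3
tool_pos: [0.4719, -0.4048, 0.0001]
eef_rot: [-0.686, 0.172, -0.172, 0.686]
wrist_force: [0.4, 0.1, 0.0]
opening: 0.498
```

>>> step_arm(
  motion=[
    [0,0,0,0,0,0],
    [0,0,0,0,0,0],
    [0,0,0,0,0,0],
    [0,0,0,0,0,0],
    [0,0,0,0,0,0],
  ],
  grip=0.0,
)

```text
time_s: 26.92
tool_pos: [0.4723, -0.4053, 0.0012]
eef_rot: [0.686, -0.172, 0.172, -0.686]
wrist_force: [-0.8, 0.2, 6.6]
opening: 0.174
```

```bash
python3 s.py
```

```text
26.925 [ 0.4723 -0.4053  0.0012] F [-0.8381  0.1856  6.5608] M [0.0847 0.1874 0.0416] op 0.174 yaw -28.13039644405415
```

>>> step_arm(
  motion=[
    [0,0,5,0,0,0],
    [0,0,10,0,0,0],
    [0,0,16,0,0,0],
    [0,0,16,0,0,0],
  ],
)

```text
time_s: 27.42
tool_pos: [0.474, -0.4069, 0.1654]
eef_rot: [0.687, -0.169, 0.174, -0.684]
wrist_force: [0.4, 0.0, -1.8]
opening: 0.173
```

```bash
python3 s.py; python3 - <<'E'
from h import *
b=grab("scene","15"); crop(b,120,70,200,140,8,"c15")
E
```

```text
27.425 [ 0.474  -0.4069  0.1654] F [ 0.4467  0.004  -1.8015] M [0.0003 0.008  0.0458] op 0.173 yaw -28.127606857739032
```

View pics/c15.png

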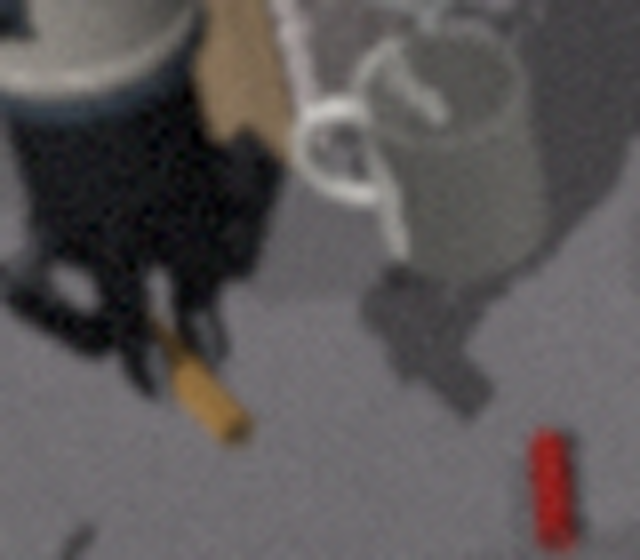

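>>> step_arm(
  motion=[
    [-5.8,43.5,0,0,0,-0.876],
    [-5.8,43.5,0,0,0,-0.876],
    [-5.8,43.5,0,0,0,-0.876],
    [-5.8,43.5,0,0,0,-0.876],
    [-5.8,43.5,0,0,0,-0.876],
    [-5.8,43.5,0,0,0,-0.876],
    [-5.8,43.5,0,0,0,-0.876],
    [-5.8,43.5,0,0,0,-0.876],
    [-5.8,43.5,-2,0,0,-0.876],
    [-5.8,43.5,-4.5,0,0,-0.876],
    [-5.8,43.5,-4.5,0,0,-0.876],
    [-5.8,43.5,-4.5,0,0,-0.876],
  ],
)

```text
time_s: 28.98
tool_pos: [0.4142, 0.0295, 0.116]
eef_rot: [0.548, -0.447, 0.446, -0.548]
wrist_force: [0.1, -0.2, -1.2]
opening: 0.174
```

```bash
python3 s.py; python3 - <<'E'
from h import *
b=grab("scene","16"); crop(b,215,95,305,195,6,"c16")
E
```

```text
28.975 [0.4142 0.0295 0.116 ] F [ 0.1227 -0.1973 -1.2113] M [-0.0274 -0.0577  0.0253] op 0.174 yaw -78.34935485956022
```

View pics/c16.png

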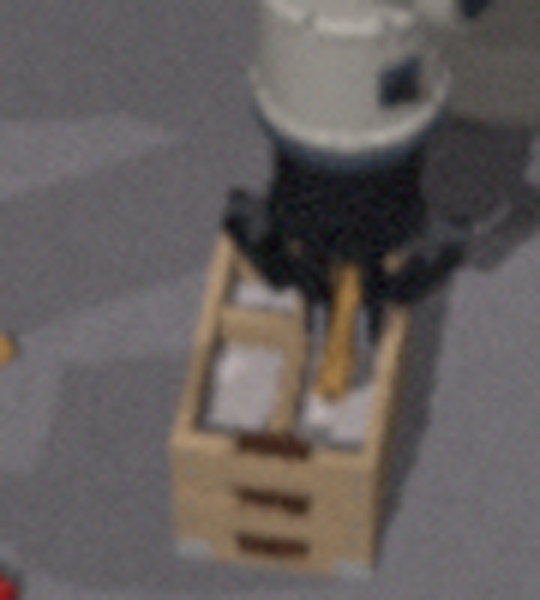

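>>> step_arm(
  motion=[
    [0,0,-0.7,0,0,0],
    [0,0,-1.2,0,0,0],
    [0,0,-1.2,0,0,0],
  ],
)

```text
time_s: 29.4
tool_pos: [0.414, 0.0299, 0.1036]
eef_rot: [0.548, -0.447, 0.446, -0.548]
wrist_force: [0.4, -0.1, -0.4]
opening: 0.175
```

>>> step_arm(
  motion=[
    [0,0,0,0,0,0],
    [0,0,0,0,0,0],
    [0,0,0,0,0,0],
    [0,0,4,0,0,0],
    [0,0,8,0,0,0],
  ],
  grip=0.5,
)

```text
time_s: 30.02
tool_pos: [0.4139, 0.0299, 0.1848]
eef_rot: [0.548, -0.447, 0.446, -0.548]
wrist_force: [0.3, -1.1, 0.1]
opening: 0.498
```

>>> step_arm(
  motion=[
    [2.6,-22.8,0,0,0,-0.71],
    [2.6,-22.8,0,0,0,-0.71],
    [2.6,-22.8,0,0,0,-0.71],
    [2.6,-22.8,0,0,0,-0.71],
    [2.6,-22.8,-5,0,0,-0.71],
    [2.6,-22.8,-10,0,0,-0.71],
    [2.6,-22.8,-14,0,0,-0.71],
    [2.6,-22.8,-16,0,0,-0.71],
    [2.6,-22.8,-16,0,0,-0.71],
    [2.6,-22.8,-16,0,0,-0.71],
  ],
)

```text
time_s: 31.28
tool_pos: [0.4406, -0.1983, 0.0246]
eef_rot: [0.359, -0.609, 0.61, -0.359]
wrist_force: [0.1, -0.8, 0.6]
opening: 0.498
```

```bash
python3 s.py; python3 - <<'E'
from h import *
b=grab("scene","17"); crop(b,175,110,305,195,6,"c17")
E
```

```text
31.275 [ 0.4406 -0.1983  0.0246] F [ 0.0667 -0.8452  0.5761] M [0.0462 0.005  0.0207] op 0.498 yaw -119.00179262622373
```

View pics/c17.png

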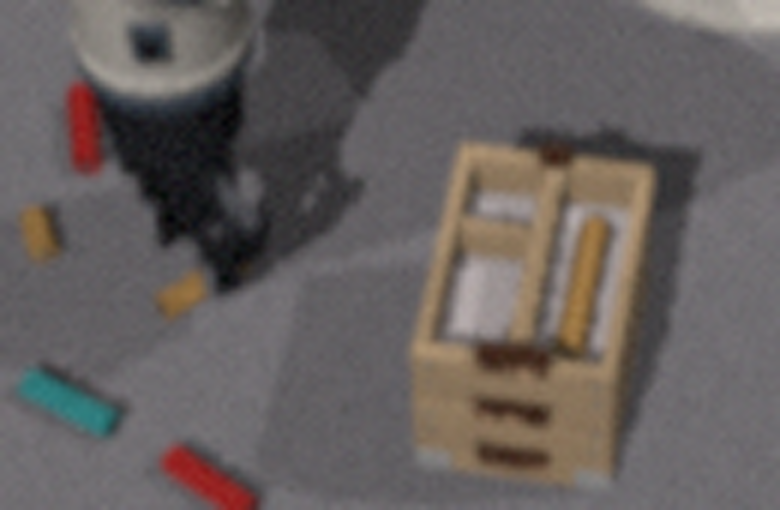

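>>> step_arm(
  motion=[
    [0,0,-1.2,0,0,0],
    [0,0,-2.3,0,0,0],
    [0,0,-2.3,0,0,0],
    [0,0,-2.3,0,0,0],
  ],
)

```text
time_s: 31.82
tool_pos: [0.4402, -0.1981, 0.0008]
eef_rot: [-0.359, 0.609, -0.609, 0.359]
wrist_force: [1.0, -0.5, -0.2]
opening: 0.497
```

>>> step_arm(
  motion=[
    [0,0,0,0,0,0],
    [0,0,0,0,0,0],
    [0,0,0,0,0,0],
    [0,0,0,0,0,0],
    [0,0,0,0,0,0],
  ],
  grip=0.0,
)

```text
time_s: 32.45
tool_pos: [0.4404, -0.1982, 0.0013]
eef_rot: [0.359, -0.609, 0.609, -0.359]
wrist_force: [-0.7, 1.1, 7.2]
opening: 0.175
```

```bash
python3 s.py
```

```text
32.45 [ 0.4404 -0.1982  0.0013] F [-0.7041  1.084   7.2242] M [0.0878 0.1451 0.0028] op 0.175 yaw -119.0002761788371
```

>>> step_arm(
  motion=[
    [0,0,6,0,0,0],
    [0,0,12,0,0,0],
    [0.96,17.3,15,0,0,0.71],
    [0.96,17.3,15,0,0,0.71],
    [0.96,17.3,15,0,0,0.71],
    [0.96,17.3,15,0,0,0.71],
    [0.96,17.3,15,0,0,0.71],
    [0.96,17.3,13,0,0,0.71],
    [0.96,17.3,11.2,0,0,0.71],
    [0.96,17.3,10.3,0,0,0.71],
    [0.96,17.3,10.3,0,0,0.71],
    [0.96,17.3,10.3,0,0,0.71],
  ],
)

```text
time_s: 33.95
tool_pos: [0.4501, -0.0253, 0.1043]
eef_rot: [-0.548, 0.447, -0.447, 0.548]
wrist_force: [-0.2, -0.1, -0.5]
opening: 0.177
```

```bash
python3 s.py; python3 - <<'E'
from h import *
b=grab("scene","18"); crop(b,215,95,305,195,6,"c18")
E
```

```text
33.95 [ 0.4501 -0.0253  0.1043] F [-0.2166 -0.12   -0.4626] M [ 0.0252 -0.068   0.0041] op 0.177 yaw -78.38740058008607
```

View pics/c18.png

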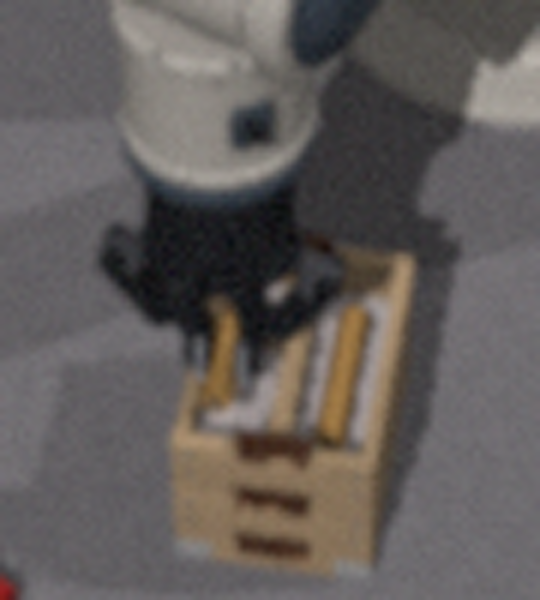

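>>> step_arm(
  motion=[
    [0,0,0,0,0,0],
    [0,0,0,0,0,0],
    [0,0,0,0,0,0],
    [0,0,4,0,0,0],
    [0,0,8,0,0,0],
  ],
  grip=0.5,
)

```text
time_s: 34.62
tool_pos: [0.4495, -0.025, 0.1847]
eef_rot: [0.548, -0.447, 0.446, -0.548]
wrist_force: [1.1, -0.0, -0.5]
opening: 0.497
```

>>> step_arm(
  motion=[
    [8.7,-31.5,0,0,0,-1.102],
    [8.7,-31.5,0,0,0,-1.102],
    [8.7,-31.5,0,0,0,-1.102],
    [8.7,-31.5,0,0,0,-1.102],
    [8.7,-31.5,0,0,0,-1.102],
    [8.7,-31.5,0,0,0,-1.102],
    [8.7,-31.5,-5,0,0,-1.102],
    [8.7,-31.5,-10,0,0,-1.102],
    [8.7,-31.5,-14,0,0,-1.102],
    [8.7,-31.5,-16,0,0,-1.102],
    [8.7,-31.5,-16,0,0,-1.102],
    [8.7,-31.5,-16,0,0,-1.102],
  ],
)

```text
time_s: 36.12
tool_pos: [0.5373, -0.3404, 0.0248]
eef_rot: [0.233, -0.667, 0.668, -0.234]
wrist_force: [-0.1, 1.2, 0.4]
opening: 0.501
```

```bash
python3 s.py; python3 - <<'E'
from h import *
b=grab("scene","19"); crop(b,130,110,290,200,5,"c19"); a=grab("top","19");crop(a,230,190,310,280,6,"c19t")
E
```

```text
36.125 [ 0.5373 -0.3404  0.0248] F [-0.1028  1.2244  0.3712] M [-0.0242 -0.0376 -0.0124] op 0.501 yaw -141.45787894837707
```

View pics/c19.png

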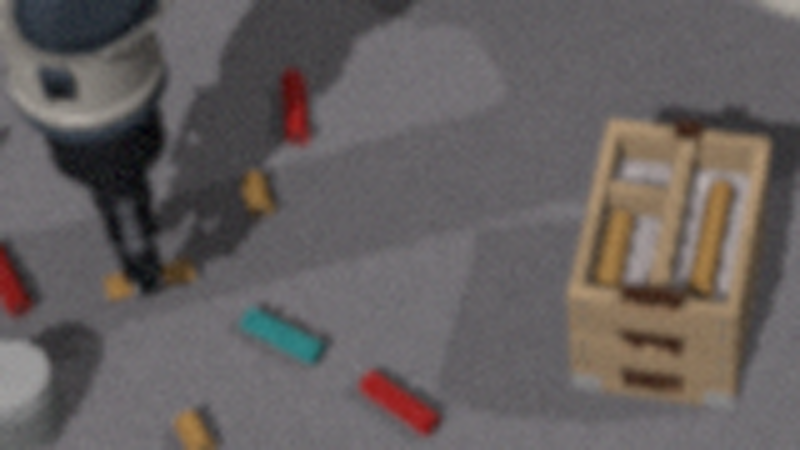

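View pics/c19t.png

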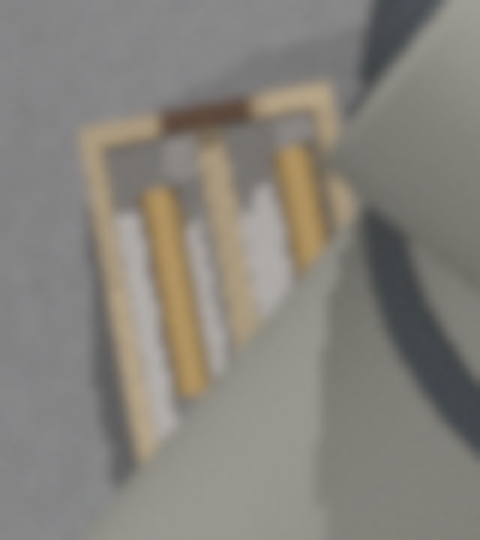

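>>> step_arm(
  motion=[
    [0,0,-1.2,0,0,0],
    [0,0,-2.3,0,0,0],
    [0,0,-2.3,0,0,0],
    [0,0,-2.3,0,0,0],
  ],
)

```text
time_s: 36.72
tool_pos: [0.5368, -0.3401, 0.0008]
eef_rot: [-0.233, 0.668, -0.667, 0.233]
wrist_force: [-0.2, -0.3, -0.5]
opening: 0.503
```

>>> step_arm(
  motion=[
    [0,0,0,0,0,0],
    [0,0,0,0,0,0],
    [0,0,0,0,0,0],
    [0,0,0,0,0,0],
    [0,0,0,0,0,0],
  ],
  grip=0.0,
)

```text
time_s: 37.35
tool_pos: [0.537, -0.3402, 0.0014]
eef_rot: [0.233, -0.667, 0.668, -0.233]
wrist_force: [-1.8, 0.4, 5.5]
opening: 0.175
```

```bash
python3 s.py; python3 - <<'E'
from h import *
# measure first medium position in top view vs tray edges, at z=.060+.012+.012
from sp import *
im=cv2.imread("pics/top_19.png")
f=6;x0,y0,x1,y1=272,205,300,250
c=cv2.resize(im[y0:y1,x0:x1],None,fx=f,fy=f,interpolation=cv2.INTER_CUBIC);h=cv2.cvtColor(c,cv2.COLOR_BGR2HSV)
m=(h[...,1]>115)&(h[...,0]>8)&(h[...,0]<30)&(h[...,2]>80)
ys,xs=np.nonzero(m);uv=(np.c_[xs,ys]+.5)/f-.5+[x0,y0]
W=cast("top",uv,.086)[:,:2]
a=np.radians(11.7);ex=np.array([np.cos(a),np.sin(a)]);ey=np.array([-ex[1],ex[0]]);L=np.c_[(W-[.42,.004])@ex,(W-[.42,.004])@ey]*1000
print(len(L),np.percentile(L[:,1],[2,50,98]),np.percentile(L[:,0],[1,99]))
E
```

```text
37.35 [ 0.537  -0.3402  0.0014] F [-1.7818  0.4442  5.4546] M [ 0.1519  0.1349 -0.0079] op 0.175 yaw -141.46221272580482
111 [-38.3624 -34.0122 -31.8907] [12.693  45.6236]
```

>>> step_arm(
  motion=[
    [0,0,6,0,0,0],
    [0,0,12,0,0,0],
    [-9.06,33.26,15,0,0,1.102],
    [-9.06,33.26,15,0,0,1.102],
    [-9.06,33.26,15,0,0,1.102],
    [-9.06,33.26,15,0,0,1.102],
    [-9.06,33.26,15,0,0,1.102],
    [-9.06,33.26,15,0,0,1.102],
    [-9.06,33.26,15,0,0,1.102],
    [-9.06,33.26,13,0,0,1.102],
    [-9.06,33.26,11,0,0,1.102],
    [-9.06,33.26,11,0,0,1.102],
  ],
)

```text
time_s: 38.85
tool_pos: [0.4459, -0.0081, 0.1101]
eef_rot: [0.548, -0.448, 0.447, -0.547]
wrist_force: [-0.2, -0.1, 0.1]
opening: 0.177
```

>>> step_arm(
  motion=[
    [0,0,-0.4,0,0,0],
    [0,0,-0.7,0,0,0],
    [0,0,-0.7,0,0,0],
  ],
)

```text
time_s: 39.22
tool_pos: [0.4464, -0.0076, 0.104]
eef_rot: [-0.548, 0.447, -0.447, 0.548]
wrist_force: [0.5, -1.0, -1.1]
opening: 0.178
```

```bash
python3 s.py; python3 - <<'E'
from h import *
b=grab("scene","20"); crop(b,215,95,305,195,6,"c20")
E
```

```text
39.225 [ 0.4464 -0.0076  0.104 ] F [ 0.4742 -1.0205 -1.0904] M [0.0413 0.0465 0.0295] op 0.178 yaw -78.33863773307402
```

View pics/c20.png

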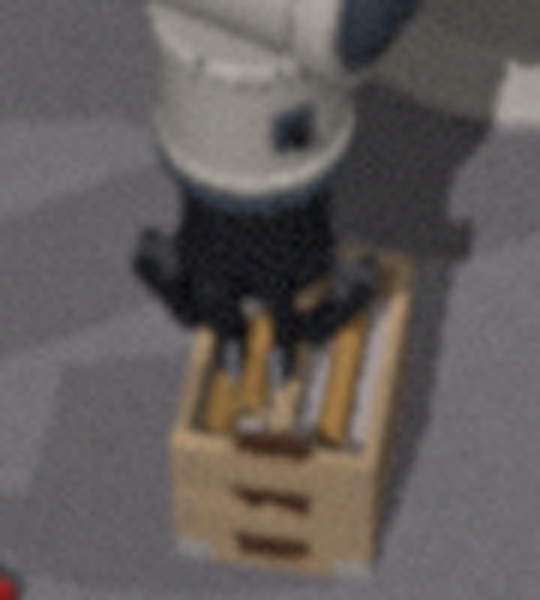

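Well aligned between the first medium and the divider, so I'm releasing. Then on to the short piece at (378,231).

>>> step_arm(
  motion=[
    [0,0,0,0,0,0],
    [0,0,0,0,0,0],
    [0,0,0,0,0,0],
    [0,0,4,0,0,0],
    [0,0,8,0,0,0],
  ],
  grip=0.5,
)

```text
time_s: 39.9
tool_pos: [0.4459, -0.0075, 0.1847]
eef_rot: [0.548, -0.447, 0.446, -0.548]
wrist_force: [0.4, 0.2, 0.8]
opening: 0.5
```

>>> step_arm(
  motion=[
    [-0.44,-29.6,0,0,0,0.477],
    [-0.44,-29.6,0,0,0,0.477],
    [-0.44,-29.6,0,0,0,0.477],
    [-0.44,-29.6,0,0,0,0.477],
    [-0.44,-29.6,0,0,0,0.477],
    [-0.44,-29.6,-5,0,0,0.477],
    [-0.44,-29.6,-10,0,0,0.477],
    [-0.44,-29.6,-14,0,0,0.477],
    [-0.44,-29.6,-16,0,0,0.477],
    [-0.44,-29.6,-16,0,0,0.477],
    [-0.44,-29.6,-16,0,0,0.477],
  ],
)

```text
time_s: 41.28
tool_pos: [0.4422, -0.3038, 0.0247]
eef_rot: [0.638, -0.304, 0.305, -0.638]
wrist_force: [1.3, 0.9, -0.2]
opening: 0.499
```

```bash
python3 s.py; python3 - <<'E'
from h import *
b=grab("scene","21"); crop(b,145,110,305,200,5,"c21"); a=grab("top","21");crop(a,230,190,310,280,6,"c21t")
E
```

```text
41.275 [ 0.4422 -0.3038  0.0247] F [ 1.2681  0.8866 -0.1755] M [-0.0147 -0.0419 -0.0245] op 0.499 yaw -50.986389142724114
```

View pics/c21.png

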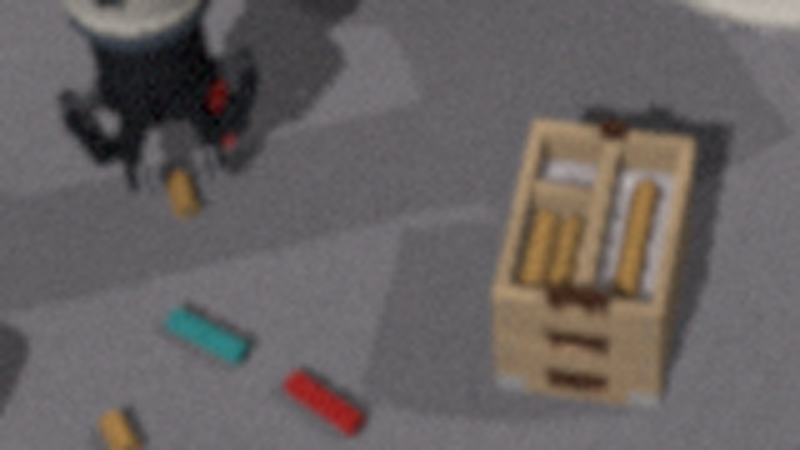

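View pics/c21t.png

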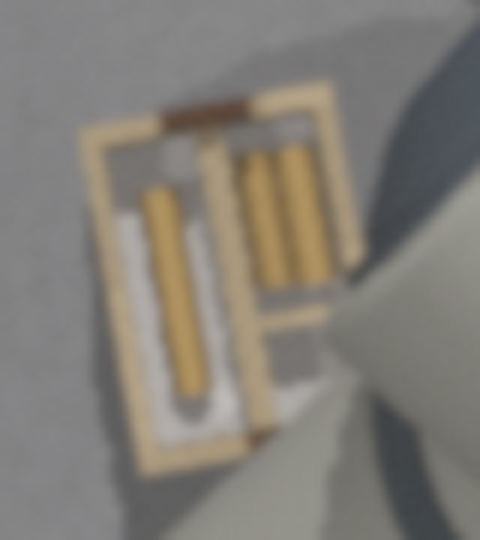

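>>> step_arm(
  motion=[
    [0,0,-1.2,0,0,0],
    [0,0,-2.3,0,0,0],
    [0,0,-2.3,0,0,0],
    [0,0,-2.3,0,0,0],
  ],
)

```text
time_s: 41.88
tool_pos: [0.4418, -0.3035, 0.0008]
eef_rot: [-0.638, 0.305, -0.304, 0.638]
wrist_force: [0.8, -0.5, -0.3]
opening: 0.501
```

>>> step_arm(
  motion=[
    [0,0,0,0,0,0],
    [0,0,0,0,0,0],
    [0,0,0,0,0,0],
    [0,0,0,0,0,0],
    [0,0,0,0,0,0],
  ],
  grip=0.0,
)

```text
time_s: 42.5
tool_pos: [0.442, -0.3036, 0.0013]
eef_rot: [0.638, -0.304, 0.305, -0.638]
wrist_force: [-1.6, 1.4, 5.4]
opening: 0.178
```

```bash
python3 s.py
```

```text
42.5 [ 0.442  -0.3036  0.0013] F [-1.5655  1.384   5.375 ] M [0.1555 0.1217 0.0501] op 0.178 yaw -50.993110604849
```

>>> step_arm(
  motion=[
    [0,0,6,0,0,0],
    [0,0,12,0,0,0],
    [-5.95,26.4,15,0,0,-0.477],
    [-5.95,26.4,15,0,0,-0.477],
    [-5.95,26.4,15,0,0,-0.477],
    [-5.95,26.4,15,0,0,-0.477],
    [-5.95,26.4,15,0,0,-0.477],
    [-5.95,26.4,15,0,0,-0.477],
    [-5.95,26.4,12.5,0,0,-0.477],
    [-5.95,26.4,11,0,0,-0.477],
    [-5.95,26.4,11,0,0,-0.477],
  ],
)

```text
time_s: 43.88
tool_pos: [0.3822, -0.0401, 0.1103]
eef_rot: [0.548, -0.447, 0.446, -0.548]
wrist_force: [0.1, -0.1, -0.3]
opening: 0.179
```

>>> step_arm(
  motion=[
    [0,0,-0.4,0,0,0],
    [0,0,-0.7,0,0,0],
    [0,0,-0.7,0,0,0],
  ],
)

```text
time_s: 44.25
tool_pos: [0.3824, -0.0396, 0.104]
eef_rot: [-0.548, 0.447, -0.447, 0.548]
wrist_force: [-0.5, 0.2, -0.2]
opening: 0.173
```

```bash
python3 s.py; python3 - <<'E'
from h import *
b=grab("scene","22"); crop(b,215,85,305,185,6,"c22")
E
```

```text
44.25 [ 0.3824 -0.0396  0.104 ] F [-0.4964  0.2202 -0.2459] M [ 0.0192 -0.0351 -0.0484] op 0.173 yaw -78.32671703712754
```

View pics/c22.png

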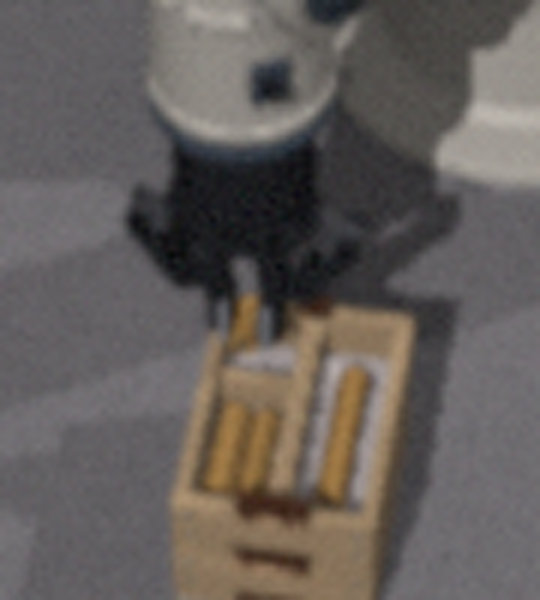

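>>> step_arm(
  motion=[
    [0,0,0,0,0,0],
    [0,0,0,0,0,0],
    [0,0,0,0,0,0],
    [0,0,4,0,0,0],
    [0,0,8,0,0,0],
  ],
  grip=0.5,
)

```text
time_s: 44.92
tool_pos: [0.3819, -0.0394, 0.1847]
eef_rot: [0.548, -0.447, 0.446, -0.548]
wrist_force: [0.9, 0.6, -0.1]
opening: 0.498
```

>>> step_arm(
  motion=[
    [25.75,-21.15,0,0,0,0.663],
    [25.75,-21.15,0,0,0,0.663],
    [25.75,-21.15,0,0,0,0.663],
    [25.75,-21.15,0,0,0,0.663],
    [25.75,-21.15,0,0,0,0.663],
    [25.75,-21.15,0,0,0,0.663],
    [25.75,-21.15,-5,0,0,0.663],
    [25.75,-21.15,-10,0,0,0.663],
    [25.75,-21.15,-14,0,0,0.663],
    [25.75,-21.15,-16,0,0,0.663],
    [25.75,-21.15,-16,0,0,0.663],
    [25.75,-21.15,-16,0,0,0.663],
  ],
)

```text
time_s: 46.42
tool_pos: [0.6408, -0.2515, 0.0255]
eef_rot: [0.664, -0.243, 0.245, -0.664]
wrist_force: [0.2, -0.7, 0.5]
opening: 0.503
```

```bash
python3 s.py; python3 - <<'E'
from h import *
b=grab("scene","23"); crop(b,145,110,305,215,5,"c23"); a=grab("top","23");crop(a,230,190,310,280,6,"c23t")
E
```

```text
46.425 [ 0.6408 -0.2515  0.0255] F [ 0.1638 -0.6737  0.5249] M [-0.0009 -0.0303 -0.0614] op 0.503 yaw -40.336516595410735
```

View pics/c23.png

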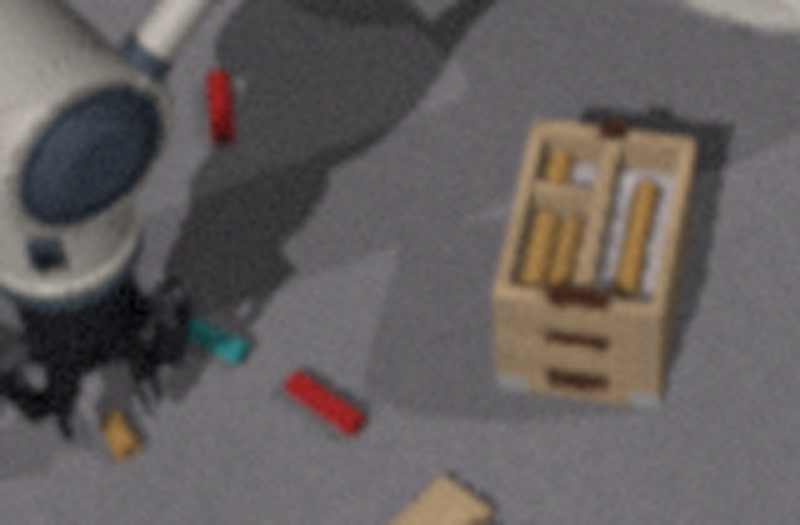

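View pics/c23t.png

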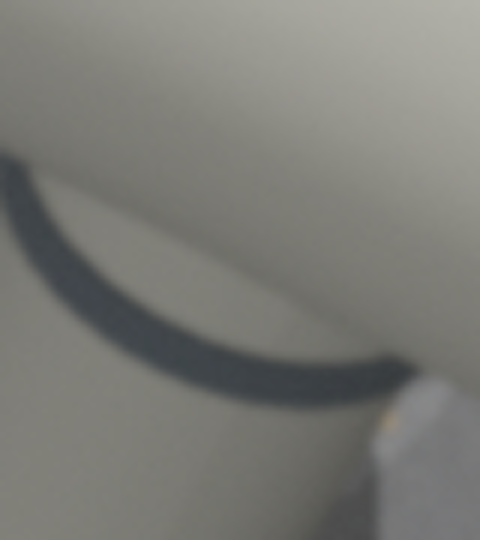

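Short is in the outer half of its cell. Now I'll grasp the last short piece at (359,161).

>>> step_arm(
  motion=[
    [0,0,-1.2,0,0,0],
    [0,0,-2.3,0,0,0],
    [0,0,-2.3,0,0,0],
    [0,0,-2.3,0,0,0],
  ],
)

```text
time_s: 47.02
tool_pos: [0.6398, -0.251, 0.0007]
eef_rot: [-0.664, 0.244, -0.244, 0.664]
wrist_force: [-0.2, -0.2, -0.1]
opening: 0.504
```

>>> step_arm(
  motion=[
    [0,0,0,0,0,0],
    [0,0,0,0,0,0],
    [0,0,0,0,0,0],
    [0,0,0,0,0,0],
    [0,0,0,0,0,0],
  ],
  grip=0.0,
)

```text
time_s: 47.65
tool_pos: [0.6401, -0.2512, 0.0014]
eef_rot: [0.664, -0.244, 0.244, -0.664]
wrist_force: [-0.4, 0.3, 5.7]
opening: 0.175
```

```bash
python3 s.py
```

```text
47.65 [ 0.6401 -0.2512  0.0014] F [-0.3529  0.2612  5.6636] M [ 0.1066  0.2366 -0.0608] op 0.175 yaw -40.33505219342658
```

>>> step_arm(
  motion=[
    [0,0,6,0,0,0],
    [0,0,12,0,0,0],
    [-26.13,23.0,15,0,0,-0.663],
    [-26.13,23.0,15,0,0,-0.663],
    [-26.13,23.0,15,0,0,-0.663],
    [-26.13,23.0,15,0,0,-0.663],
    [-26.13,23.0,15,0,0,-0.663],
    [-26.13,23.0,15,0,0,-0.663],
    [-26.13,23.0,15,0,0,-0.663],
    [-26.13,23.0,12.5,0,0,-0.663],
    [-26.13,23.0,11,0,0,-0.663],
    [-26.13,23.0,11,0,0,-0.663],
  ],
)

```text
time_s: 49.15
tool_pos: [0.3789, -0.0214, 0.1103]
eef_rot: [0.548, -0.447, 0.446, -0.548]
wrist_force: [-1.2, -1.2, -0.2]
opening: 0.172
```

>>> step_arm(
  motion=[
    [0,0,-0.4,0,0,0],
    [0,0,-0.7,0,0,0],
    [0,0,-0.7,0,0,0],
  ],
)

```text
time_s: 49.52
tool_pos: [0.3786, -0.0211, 0.104]
eef_rot: [-0.548, 0.446, -0.447, 0.548]
wrist_force: [0.3, -0.8, 0.1]
opening: 0.174
```

```bash
python3 s.py; python3 - <<'E'
from h import *
b=grab("scene","24"); crop(b,215,85,305,185,6,"c24")
E
```

```text
49.525 [ 0.3786 -0.0211  0.104 ] F [ 0.3301 -0.7579  0.0908] M [ 0.0396 -0.0188  0.0161] op 0.174 yaw -78.32355594972971
```

View pics/c24.png

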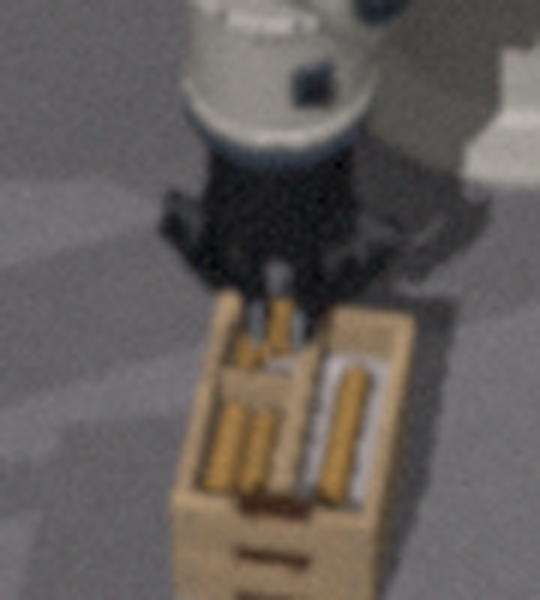

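>>> step_arm(
  motion=[
    [0,0,0,0,0,0],
    [0,0,0,0,0,0],
    [0,0,0,0,0,0],
    [0,0,4,0,0,0],
    [0,0,8,0,0,0],
    [4,12,8,0,0,0],
    [4,24,8,0,0,0],
    [4,27,8,0,0,0],
    [4,27,8,0,0,0],
  ],
  grip=0.4,
)

```text
time_s: 50.7
tool_pos: [0.4162, 0.227, 0.184]
eef_rot: [-0.548, 0.446, -0.447, 0.548]
wrist_force: [0.9, -0.6, 0.8]
opening: 0.402
```

```bash
python3 st.py 25 .06; python3 - <<'E'
from rect import *
np.set_printoptions(precision=4,suppress=True)
a=cv2.imread("pics/top_25.png");b=cv2.imread("pics/scene_25.png")
crop(a,235,190,315,280,6,"c25t");crop(b,190,110,310,265,4,"c25")
print("tray",*fitrect("top",a,(237,192,303,275),.102))
print("lid",*fitrect("top",a,(240,110,310,185),.012)); print("lid s",*fitrect("scene",b,(196,198,264,262),.012))
# handle: 
x0,y0,x1,y1,f=240,110,310,185,6
crop(a,x0,y0,x1,y1,8,"lid25")
E
```

```text
50.8 [0.4166 0.2301 0.1839] [ 0.2072 -0.9783 -0.0013]
(array([267.05, 135.4 ]), array([267.01, 135.38]), array([5.4, 3.3]), 26.6, np.int32(480))
(array([260.7 , 169.51]), array([260.54, 169.22]), array([ 6.3, 13.2]), 89.0, np.int32(1932))
(array([259.71, 177.33]), array([260.21, 177.55]), array([11.8,  2.5]), 10.4, np.int32(706))
(array([260.33, 185.9 ]), array([260.1 , 185.83]), array([11.3,  3.7]), 8.4, np.int32(984))
[0.4206 0.003 ] 11.519007248510786 153.5524932901793 111.88555172783684 [np.float64(-0.77), np.float64(-0.31), np.float64(-0.32), np.float64(0.31)]
tray (array([263.88, 208.99]), array([263.99, 208.96]), array([ 2.4, 12.8]), 78.7, np.int32(933)) [[0.4922 0.0171 0.069 ]]
tray (array([274.28, 263.14]), array([274.35, 263.16]), array([2. , 3.8]), 78.7, np.int32(237)) [[ 0.3494 -0.0127  0.069 ]]
tray [0.42   0.0039] 11.516357601577035 147.4136905569256 107.41222773896524 [np.float64(-0.78), np.float64(-0.32), np.float64(-0.32), np.float64(0.31)]
lid [ 0.6785 -0.01  ] 162.2259042412806 149.15692098467846 106.59789314470581 [np.float64(0.47), np.float64(0.12), np.float64(0.03), np.float64(-0.13)]
lid s [ 0.6832 -0.0059] 162.05454639086628 154.29917541699047 112.23580340049936 [np.float64(0.04), np.float64(-0.06), np.float64(-0.13), np.float64(0.07)]
```

View pics/c25t.png

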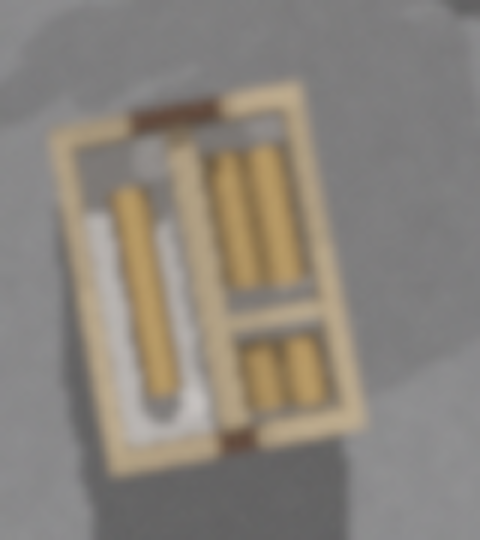

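View pics/c25.png

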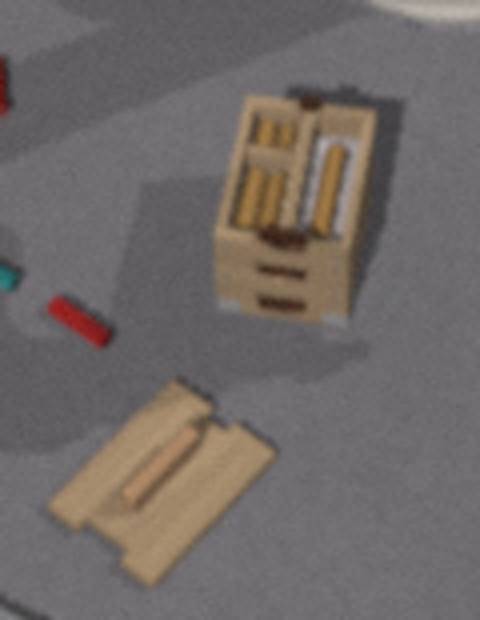

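View pics/lid25.png

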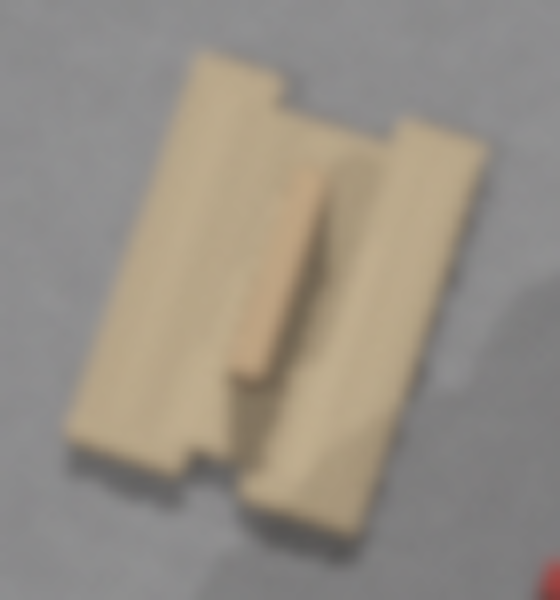

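>>> step_arm(
  motion=[
    [26.2,-24,-2,0,0,-0.519],
    [26.2,-24,-2,0,0,-0.519],
    [26.2,-24,-2,0,0,-0.519],
    [26.2,-24,-2,0,0,-0.519],
    [26.2,-24,-2,0,0,-0.519],
    [26.2,-24,-2,0,0,-0.519],
    [26.2,-24,-2,0,0,-0.519],
    [26.2,-24,-6,0,0,-0.519],
    [26.2,-24,-11,0,0,-0.519],
    [26.2,-24,-11,0,0,-0.519],
    [26.2,-24,-11,0,0,-0.519],
  ],
)

```text
time_s: 52.18
tool_pos: [0.6789, -0.015, 0.0756]
eef_rot: [0.415, -0.572, 0.573, -0.416]
wrist_force: [0.0, -1.2, 0.6]
opening: 0.399
```

```bash
python3 s.py; python3 - <<'E'
from h import *
b=grab("scene","26"); crop(b,185,160,275,270,6,"c26")
E
```

```text
52.175 [ 0.6789 -0.015   0.0756] F [ 0.0239 -1.2236  0.5628] M [-0.0396 -0.0262 -0.0332] op 0.399 yaw -108.04615049624503
```

View pics/c26.png

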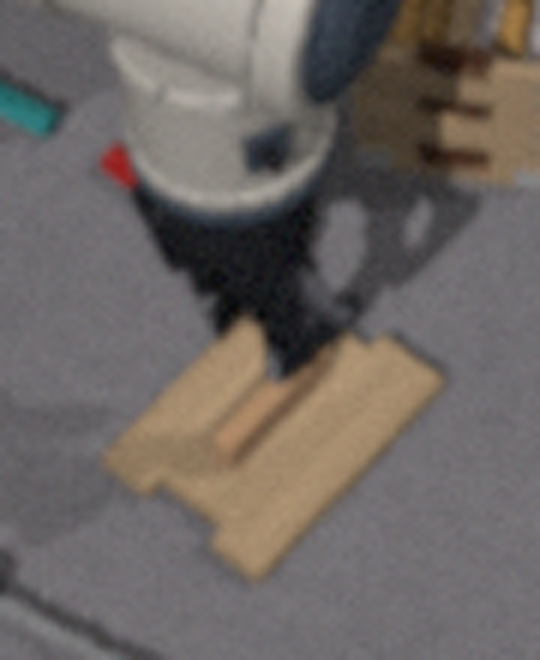

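>>> step_arm(
  motion=[
    [0,0.5,0,0,0,0],
    [0,0.5,-1,0,0,0],
    [0,0.5,-3,0,0,0],
    [0,0.5,-4.6,0,0,0],
    [0,0.5,-5.6,0,0,0],
    [0,0.5,-5.6,0,0,0],
    [0,0.5,-5.6,0,0,0],
  ],
)

```text
time_s: 53.1
tool_pos: [0.6787, -0.0102, 0.0182]
eef_rot: [0.415, -0.572, 0.572, -0.415]
wrist_force: [-0.2, -0.0, 1.0]
opening: 0.398
```

```bash
python3 s.py
```

```text
53.1 [ 0.6787 -0.0102  0.0182] F [-0.1863 -0.0289  0.9769] M [ 0.0059  0.0138 -0.019 ] op 0.398 yaw -108.06532295950933
```

>>> step_arm(
  motion=[
    [0,0,0,0,0,0],
    [0,0,0,0,0,0],
    [0,0,0,0,0,0],
    [0,0,0,0,0,0],
    [0,0,0,0,0,0],
  ],
  grip=0.0,
)

```text
time_s: 53.72
tool_pos: [0.6789, -0.0102, 0.0187]
eef_rot: [0.415, -0.572, 0.573, -0.416]
wrist_force: [-0.6, 0.8, 5.8]
opening: 0.152
```

```bash
python3 s.py; python3 - <<'E'
from rect import *
np.set_printoptions(precision=4,suppress=True)
b=grab("scene","27"); crop(b,185,160,275,270,6,"c27")
E
```

```text
53.725 [ 0.6789 -0.0102  0.0187] F [-0.6181  0.7947  5.7518] M [0.0356 0.1193 0.0414] op 0.152 yaw -108.06282598125297
```

View pics/c27.png

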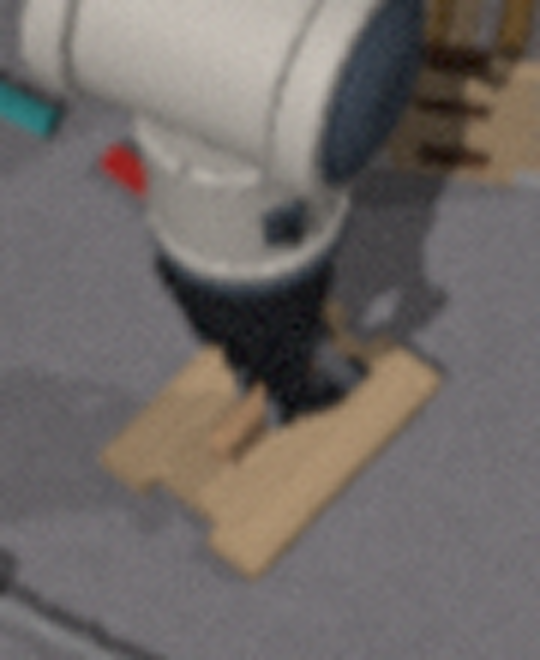

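>>> step_arm(
  motion=[
    [0,0,6,0,0,0],
    [0,0,12,0,0,0],
    [-10,0.6,16,0,0,0.2],
    [-25.9,1.42,16,0,0,0.518],
    [-25.9,1.42,16,0,0,0.518],
    [-25.9,1.42,16,0,0,0.518],
    [-25.9,1.42,16,0,0,0.518],
    [-25.9,1.42,16,0,0,0.518],
    [-25.9,1.42,13.5,0,0,0.518],
    [-25.9,1.42,12,0,0,0.518],
    [-25.9,1.42,12,0,0,0.518],
    [-25.9,1.42,12,0,0,0.518],
  ],
)

```text
time_s: 55.28
tool_pos: [0.4205, 0.004, 0.1382]
eef_rot: [-0.548, 0.447, -0.447, 0.548]
wrist_force: [0.5, 0.1, -1.4]
opening: 0.152
```

```bash
python3 s.py; python3 - <<'E'
from ov import *
b=grab("scene","28"); s=arm.read_state()
LD=[(-.075,.075,-.055,.055,.012,(0,0,255)),(.0635,.075,-.0225,.0225,.012,(0,255,0)),(-.075,.075,-.055,.055,-.018,(255,0,0)),(.066,.075,-.02,.02,-.007,(0,255,255))]
p=s["tool_pos"]
boxov("scene",b,(p[0]+.0052,p[1]+.003),11.7,p[2]-.0187,(220,100,300,190),8,"c28",LD)
E
```

```text
55.275 [0.4205 0.004  0.1382] F [ 0.5091  0.1126 -1.4478] M [-0.0357  0.0275  0.0183] op 0.152 yaw -78.38193864965393
```

View pics/c28.png

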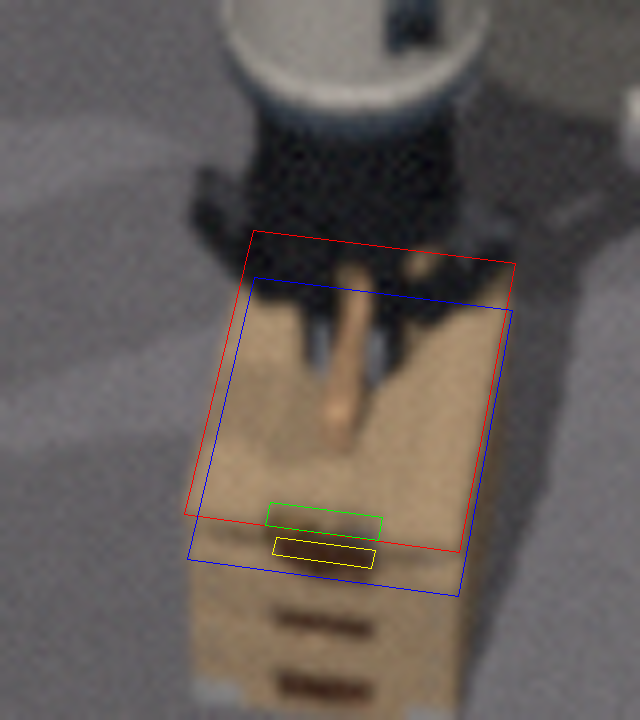

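>>> step_arm(
  motion=[
    [0,0,-0.5,0,0,0],
    [0,0,-0.8,0,0,0],
    [0,0,-1.0,0,0,0],
    [0,0,-1.1,0,0,0],
    [0,0,-1.1,0,0,0],
  ],
)

```text
time_s: 55.95
tool_pos: [0.4194, 0.0041, 0.1268]
eef_rot: [0.548, -0.447, 0.447, -0.548]
wrist_force: [-0.2, -0.5, -2.0]
opening: 0.144
```

```bash
python3 s.py
```

```text
55.95 [0.4194 0.0041 0.1268] F [-0.2362 -0.4632 -1.9773] M [-0.0116  0.027   0.0326] op 0.144 yaw -78.38255692356485
```

No contact below the tongue-top height, so it's in the notches. Going down to the seated height (about 0.1207).

>>> step_arm(
  motion=[
    [0,0,-0.2,0,0,0],
    [0,0,-0.4,0,0,0],
    [0,0,-0.55,0,0,0],
    [0,0,-0.65,0,0,0],
    [0,0,-0.65,0,0,0],
  ],
)

```text
time_s: 56.58
tool_pos: [0.4193, 0.0041, 0.1206]
eef_rot: [-0.548, 0.447, -0.447, 0.548]
wrist_force: [-3.4, -0.1, 8.3]
opening: 0.15
```

```bash
python3 s.py
```

```text
56.575 [0.4193 0.0041 0.1206] F [-3.4327 -0.1061  8.3329] M [-0.0017  0.4382  0.0318] op 0.15 yaw -78.37308379359219
```

Seated at 0.1206 m with 8 N. Now to release, retreat and check.

>>> step_arm(
  motion=[
    [0,0,0,0,0,0],
    [0,0,0,0,0,0],
    [0,0,0,0,0,0],
    [0,0,5,0,0,0],
    [0,0,10,0,0,0],
    [0,12,10,0,0,0],
    [0,24,10,0,0,0],
    [0,27,10,0,0,0],
    [0,27,10,0,0,0],
  ],
  grip=0.42,
)

```text
time_s: 57.7
tool_pos: [0.4191, 0.2562, 0.2205]
eef_rot: [-0.548, 0.447, -0.447, 0.548]
wrist_force: [1.7, -0.5, 0.5]
opening: 0.421
```

```bash
python3 s.py; python3 - <<'E'
from ov import *
from rect import fitrect
np.set_printoptions(precision=4,suppress=True)
b=grab("scene","29");a=grab("top","29")
print(*fitrect("top",a,(235,185,303,280),.114))
crop(a,230,185,310,285,6,"x");crop(b,220,110,300,210,6,"y")
cv2.imwrite("pics/c29.png",cv2.resize(np.hstack([cv2.imread("pics/x.png"),cv2.imread("pics/y.png")]),None,fx=.83,fy=.83))
for n in ("tape","tin","carton"):pass
d=np.abs(a.astype(int)-cv2.imread("pics/top0.png").astype(int)).max(2)
cv2.imwrite("pics/diff.png",(np.clip(d*3,0,255)).astype(np.uint8))
E
```

```text
57.7 [0.4191 0.2562 0.2205] F [ 1.6516 -0.5448  0.5466] M [-0.0387 -0.057   0.0332] op 0.421 yaw -78.37724369949117
[0.4194 0.0041] 11.367870028206402 147.2792004538329 107.35408607444047 [np.float64(-0.68), np.float64(-0.29), np.float64(-0.53), np.float64(0.36)]
```

View pics/c29.png

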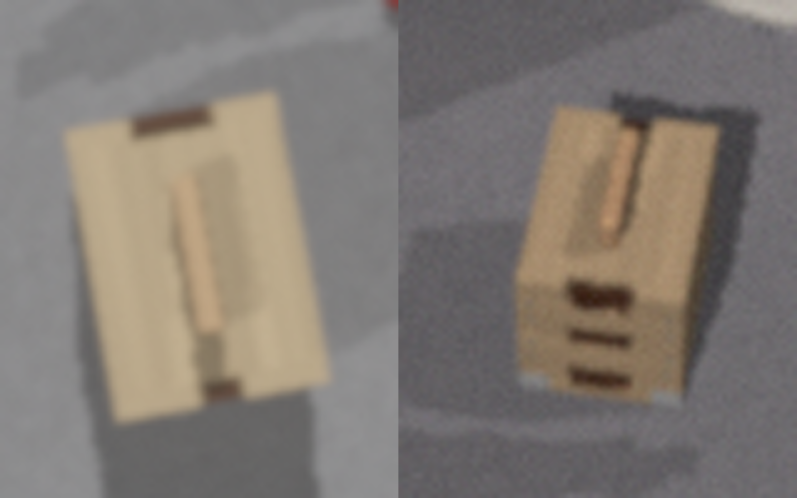

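View pics/top_29.png

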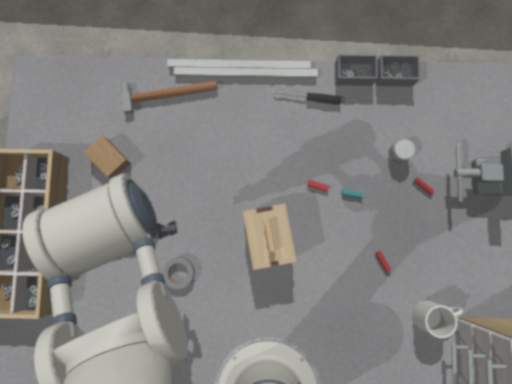

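The lid is flush, with brown tongues showing in both notches at (263,210) and (274,263). The bench is clear of brass, and the tape, tin, carton and coloured pieces haven't moved. Handing in.

>>> step_arm(
  motion=[
    [0,0,0,0,0,0],
    [0,0,0,0,0,0],
    [0,0,0,0,0,0],
    [0,0,0,0,0,0],
  ],
)

```text
time_s: 58.3
tool_pos: [0.4196, 0.2534, 0.2205]
eef_rot: [-0.548, 0.447, -0.447, 0.548]
wrist_force: [0.2, 0.2, 0.1]
opening: 0.418
```

```bash
python3 -c "
from plant import ticket
print(ticket.hand_in())"
```

```text
the job is handed in; nothing more can be done
None
```

The kit is assembled and handed in at about 58 s. The filled tray is on the base, the empty tray is on top of it, and the lid closes the stack. The five spacers present (one long, two medium, two short) lie flat in their compartments.

- **Filled tray:** My first tries left it resting on the tongues instead of dropping over them. I pressed with 60–90 N at the wrist, below the 120 N limit. I then re-gripped it, shifted it a few millimetres and it dropped home. Pictures afterwards showed it level and matching the base outline.
- **Empty tray and lid:** Both reached their expected seated heights within 0.1 mm, with about 10 N of contact.
- **Final pictures:** The lid is flat with tongues showing in both notches. By the top camera, each layer sits 0.6–1.5 mm from the one below, within the 2.5 mm play. The tape, tin, carton and red and turquoise pieces look unmoved.
- **Disagreement:** The two cameras differed by 4–5 mm in absolute position. I relied on the top camera, which agreed with the arm to within about 2 mm.

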